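# Load two sauce jars into the labeller's sprung feed track

### The job

Load the two small sauce jars into the feed track of the jar labeller: pull the sprung follower back by its upright post until it stops, park the post in the side notch and let go, then stand both jars upright in the track between the front stop and the follower. Then free the post from the notch and ease the follower forward until it presses the jars against the front stop, and let go. Do it gently: do not ram the post against its slot, crush the jars or let the follower snap shut, and leave the other things on the table where they are.

Things in the scene. Friction and masses are not known exactly. Their poses are not given: they have to be found in the camera images.
- feeder: Infeed of a table-top jar labeller, fixed: white base plate 94 x 376 x 20 mm, long along its own y (y -160 to +216 mm); z up; origin on the table under the track's middle line. At y -102 to -158 mm the white labelling head, top 78 mm above the table. The jar track runs along y at x = 0; the dark follower closes it from the +y side and is pulled back towards +y.
- track_stop (a point): Foot of the dark front stop's face (stop top 52 mm above the table): on the track floor, 20 mm above the table, on the middle line, at feeder y -85 mm; axes as the feeder's. A jar touching the stop has its middle 18 mm towards +y of here, the next jar 54 mm.
- track_mid (a point): On the track floor at feeder y -49 mm, between the two jar places. Two aluminium walls, 39 mm apart inside, rise 12 mm from the floor and flare outwards to 17 mm (37 mm above the table, 51 mm over the outsides). Open on top. The dark follower plate is 34 mm wide, its top 46 mm above the table. The parked follower leaves the two jars 7 to 47 mm of play.
- slot_mid (a point): On top (44 mm above the table) of the aluminium cover plate behind the track, at feeder y +110 mm, in the middle line of the straight slot, 15 mm wide, in which the post runs. At its rear (+y) end a passage leads sideways to the feeder's -x into a pocket, the side notch. Plate 94 mm wide, from about y +29 to +189 mm.
- slot_rear (a point): On the cover plate at feeder y +168 mm, nominal middle of the post at the rear stop. The plate is set by hand: it sits up to 20 mm forward or back of nominal along y, not reported, so the stop must be felt (86 to 126 mm of travel). Only the last 2.5 mm before the stop let the post go sideways; 20 to 24 mm to -x it springs forward 9 mm from the stop into the notch, behind a tooth 6.5 mm deep.
- post_top (a point): Centre of the top of the follower's post: plain upright steel pin 12 mm in diameter, top 90 mm above the table, bare for 46 mm above the cover plate; at feeder y +62 mm when the follower is closed (joint 0). It moves with the follower along the feeder's y and, on the follower, crosswise. Its axes are the feeder's.
- follower (a joint): Travel of the follower along the feeder's +y, m: 0 closed on the empty track (plate face 2 mm short of the front stop), about 0.070 when it rests against two jars that touch the stop, 0.077 to 0.117 when parked in the notch, 0.086 to 0.126 at the rear stop. A spring pulls it closed: about 3 N at 0, 7 N at 0.1. About 0.3 kg, it snaps shut if let go.
- handle (a joint): Crosswise travel of the post on the follower towards the feeder's -x, m: 0 in the middle of the straight slot (play 1.5 mm each way), 0.020 to 0.024 in the side notch. It stays where it is put (about 1 N of friction).
- jar_a: Small sauce jar, brown with a paper band and an aluminium lid: straight cylinder 36 mm in diameter, 50 mm tall, about 90 g; origin at the centre of its underside, z up through the lid.
- jar_b: The other small sauce jar, same as jar_a.
- big_jar: Bystander: a larger jar of the same make, 52 mm in diameter, 62 mm tall, too wide for the track; stands among the small ones. Origin under its middle.
- spoon: Bystander: steel spoon with a wooden grip, 170 mm long, lying on the table between robot and feeder.
- bowl: Bystander: white ceramic bowl 90 mm across, 45 mm tall.
- bottle_soy: Bystander: amber sauce bottle 64 mm in diameter, 210 mm tall.
- bottle_chilli: Bystander: red-brown sauce bottle 58 mm in diameter, 190 mm tall.
- bottle_fish: Bystander: dark sauce bottle 60 mm in diameter, 200 mm tall.
- basin: Bystander: steel basin 160 mm across, 60 mm tall.
Not all that is in view belongs to the job. Leave any pink look-alike of the jar_a alone. What is shaped like the jar_b but blue or green is not meant.

How it is judged (in metres and radians):
On the way, in this order (a step that is already met when the one before it is completed fails the run):
1. the follower is pulled back and its post parked in the side notch, let go (value of joint handle above 0.018 m and value of joint follower above 0.075 m and contact force between handle and the fingers below 0.3 N and velocity of joint follower between -0.02 and 0.02 m/s), for 0.2 s.
2. both small jars stand in the track ahead of the parked follower (value of joint handle above 0.018 m and value of joint follower above 0.075 m and x of jar_a in the frame of feeder between -0.004 and 0.004 m and y of jar_a in the frame of feeder between -0.071 and 0.025 m and z of jar_a in the frame of feeder between 0.015 and 0.024 m and angle between each of jar_a, jar_b's own z axis and vertical below 0.12 rad and x of jar_b in the frame of feeder between -0.004 and 0.004 m and y of jar_b in the frame of feeder between -0.071 and 0.025 m and z of jar_b in the frame of feeder between 0.015 and 0.024 m), for 0.2 s.
At the end, for the whole second after the job is handed in: Both small jars stand upright (within 7 degrees) on the track floor and its middle line (4 mm), at rest, one against the front stop, the next against it (4 mm); the post is back in the straight slot (handle below 8 mm) and the follower rests against the jars (travel 66 to 73.5 mm) (x of jar_a in the frame of feeder between -0.004 and 0.004 m and y of jar_a in the frame of feeder between -0.071 and 0.025 m and z of jar_a in the frame of feeder between 0.015 and 0.024 m and angle between each of jar_a, jar_b's own z axis and vertical below 0.12 rad and x of jar_b in the frame of feeder between -0.004 and 0.004 m and y of jar_b in the frame of feeder between -0.071 and 0.025 m and z of jar_b in the frame of feeder between 0.015 and 0.024 m and y of any of jar_a, jar_b in the frame of feeder below -0.063 m and y of each of jar_a, jar_b in the frame of feeder below -0.027 m and value of joint follower between 0.066 and 0.0735 m and value of joint handle below 0.008 m and linear speed of each of jar_a, jar_b below 0.01 m/s); the robot touches nothing.
It fails at once if the post is rammed against its slot or notch (more than 20 N) (contact force between handle and gate above 20 N).
It fails at once if the follower crushes or hits a jar (more than 25 N) (contact force between follower and jar_a above 25 N or contact force between follower and jar_b above 25 N).
It fails at once if the follower, its post in the straight slot, snaps forward (faster than 0.3 m/s) (velocity of joint follower below -0.3 m/s and value of joint handle below 0.012 m).
It fails at once if another thing on the table is moved by more than 30 mm (distance of any of big_jar, spoon, bowl, bottle_soy, bottle_chilli, bottle_fish, basin from where it was at the start of the episode above 0.03 m).
It also fails if it takes over 72 s, if anything falls off the work surface, if the arm or the gripper's body presses on something with over 40 N, if the wrist force passes 120 N, or if a joint passes its speed limit or range.

### The arm

A 7-joint arm with a two-finger parallel gripper is mounted at the origin on the work surface. World frame = base frame: x ahead of the robot, y to its left, z up, the work surface at z = 0. Lengths are in m, angles in degrees, forces in N, time in s.
With the tool pointing down it reaches from about 0.4 to 0.875 m from the base axis. Payload 6.5 kg.
Tool frame: the origin (TCP) lies at the very end of the fingers, on their centre line; the grasp point (between the pads) lies 19 mm behind it; z points along the fingers, y is the direction in which the jaws open and shut (so a half turn about z gives the same grasp; the last joint's range is limited). The gripper opens to 85 mm and grips with 20 to 120 N. Pads are 22 mm wide; open, the fingers measure 114 mm over their backs; the gripper's body (76 mm by 85 mm) begins 54 mm behind the grasp point. The pads swing forward as they close: fully open they stand 13 mm farther back than shut.
Start: joints at [-68.48, 30.733, -0.252, 88.115, 0.149, 61.152, -4.079], TCP at [0.278, 0.588, 0.231] pointing down, gripper open.
Joint ranges: [-154.64, 154.64], [-21.42, 123.67], [-72.66, 72.17], [13.99, 137.28], [-74.86, 254.86], [10.95, 109.41], [-158.01, 158.01]. Speed limits (degrees/s): [136.94, 136.94, 180, 180, 180, 180, 180].

### API

Orientations are given as [roll, pitch, yaw] about the fixed x, y, z axes, in that order (R = Rz(yaw) Ry(pitch) Rx(roll)).
In Python, from bench import bot gives the robot as it stands. The module is installed in compiled form; this text tells all that it offers.
- The arm moves only by the shell command python3 -m inch 'ROWS' [FORCE]. ROWS is JSON, a list of rows, each a list of 7 numbers: the shift along the tool's x, y, z in units of 100 cm (1.0 is 100 cm), then the turn, a rotation vector about the tool's x, y, z in units of 360 degrees (1.0 is 360 degrees), then the opening, from 0 (shut) to 1 (fully open). In form: [[dx, dy, dz, wx, wy, wz, fingers], ...]. A call has 1 to 20 rows; each row is the pose to reach, as a shift and turn from the pose commanded when the call began, along the tool's axes at that moment, turning the shorter way round; what a row does not reach only later rows make up. A row lasts 1/12 s, in which the tool goes at most 41.7 mm and 7.16 degrees, less where a joint would pass 70% of its speed; a pose out of reach is approached as far as the arm can. A call with a number of a shift or a turn outside -1 to 1 is refused whole. A call with a gripper value outside its range is refused whole. The fingers move at their own pace and stop on an object; FORCE is the grip in N (left out, the last holds). Time passes only in rows, so rows that repeat a pose let the fingers close. It gives the time, the measured TCP pose, the force and the opening at its end, in the units of the state.
- bot.sense(): the state, without advancing time (a new reading comes with each control period).
- bot.grab_frame(name): name is "scene" or "top"; returns a dict with "image" (480x640x3 uint8, blue, green, red), "fov_y" (degrees; the focal length in pixels is half the picture's height over the tangent of half this angle, whatever the lens; pixels are square), "cx", "cy" (the principal point, pixels), "k1" (the pictures are not rectified: a ray, as slopes to the right and down, at radius r is drawn at 1 + k1 r^2 times it, then the intrinsics apply), "rvec" (rotation vector, rad) and "tvec" (3), from world to camera coordinates, as OpenCV has them. Camera axes: x right, y down, z forward; pixel columns grow to the right and rows downward; lengths in m; the calibration is good to about 2 mm. A picture is of the moment at which its call begins. There is no depth.
- bot.sign_off(): hands the job in, once; it reports no verdict.
The state is a dict: "clock": time; "joint_pos": joint angles; "qd": joint speeds; "joint_efforts": joint torques, N m; "tcp_pos": TCP position; "ee_rot": TCP orientation; "wrist_force": force on the tool from outside, world axes, zero at the start; "ft_torque": the same for the moment, N m; "finger_gap": opening from 0.0 (shut) to 1.0 (fully open).
Only numpy, scipy, OpenCV 4.12 (cv2) and the standard library are available. Lean on these libraries where they do the work, as an engineer would, in place of code of your own. Each camera call takes 0.05 s, during which the arm holds its last target.

## Working session

There is one attempt and no reset: what is moved stays moved. The work goes in short steps, Python scripts to look and compute and a shell command to move; the robot and the scene stay as the last step left them, time stands still between calls to the robot, and variables do not carry over. Pictures are saved under pics/ and viewed, and the job is handed in when it is done.

```bash
mkdir -p pics; cat > h.py <<'E'
import numpy as np, cv2
from bench import bot
def grab(n,fn):
    f=bot.grab_frame(n); cv2.imwrite('pics/'+fn,f['image']); 
    import pickle; pickle.dump(f,open(f'{n}.pkl','wb')); return f
def load(n):
    import pickle; return pickle.load(open(f'{n}.pkl','rb'))
def cam(f):
    F=240/np.tan(np.radians(f['fov_y'])/2)
    K=np.array([[F,0,f['cx']],[0,F,f['cy']],[0,0,1.]])
    R=cv2.Rodrigues(np.array(f['rvec'],float))[0]; t=np.array(f['tvec'],float).ravel()
    return K,R,t,np.array([f['k1'],0,0,0,0.])
def pix2w(f,uv,z):
    K,R,t,d=cam(f)
    p=cv2.undistortPoints(np.array(uv,float).reshape(-1,1,2),K,d).reshape(-1,2)
    C=-R.T@t; out=[]
    for a in p:
        r=R.T@np.array([a[0],a[1],1]); out.append(C+r*(z-C[2])/r[2])
    return np.array(out)
def w2pix(f,P):
    K,R,t,d=cam(f)
    return cv2.projectPoints(np.array(P,float).reshape(-1,3),np.array(f['rvec'],float),t,K,d)[0].reshape(-1,2)
E
python3 - <<'E'
from h import *
for n in ['scene','top']:
    f=grab(n,n+'0.png'); K,R,t,d=cam(f); print(n,-R.T@t,K[0,0],f['cx'],f['cy'],f['k1'])
s=bot.sense(); print(s)
E
```

```text
scene [ 0.91936518 -0.50800551  1.14677919] 544.3015828107875 312.4838195838938 232.6126544909703 -0.05864700600952286
top [0.2193201  0.04922255 1.52743359] 579.661175570339 318.01333582165995 234.42293499126833 -0.17579962794513632
{'clock': 0.1, 'joint_pos': array([-68.47990391,  30.77454062,  -0.25610311,  88.16494366,
         0.15056491,  61.15152681,  -4.08058469]), 'qd': array([ 0.05563242, -0.10127964,  0.05139457, -0.16114941, -0.04836058,
       -0.04065614,  0.02500274]), 'joint_efforts': array([ 3.43669992e-03, -5.84562564e+01,  1.05230346e+00, -2.59776932e+01,
        1.27008089e-02,  4.62600990e-03, -5.07904315e-05]), 'tcp_pos': array([0.27767624, 0.58707472, 0.23048539]), 'ee_rot': array([-1.79909605e+02,  7.17742060e-03,  1.54692221e+02]), 'wrist_force': array([ 0.30179444,  0.29242892, -0.27566991]), 'ft_torque': array([-0.00862498, -0.00404555, -0.02706615]), 'finger_gap': 1.000743381411165}
```

View pics/scene0.png

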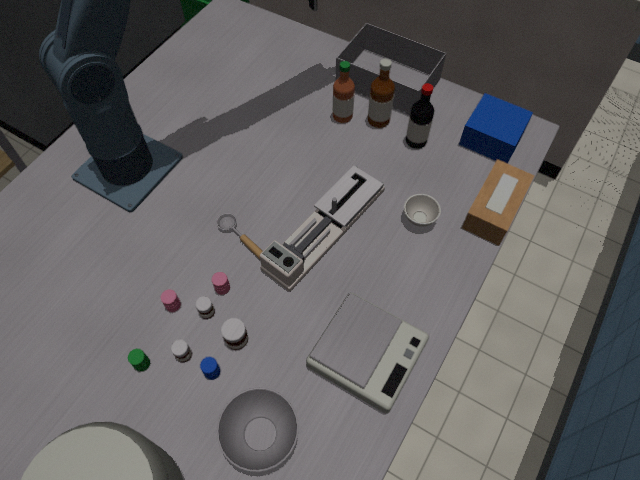

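View pics/top0.png

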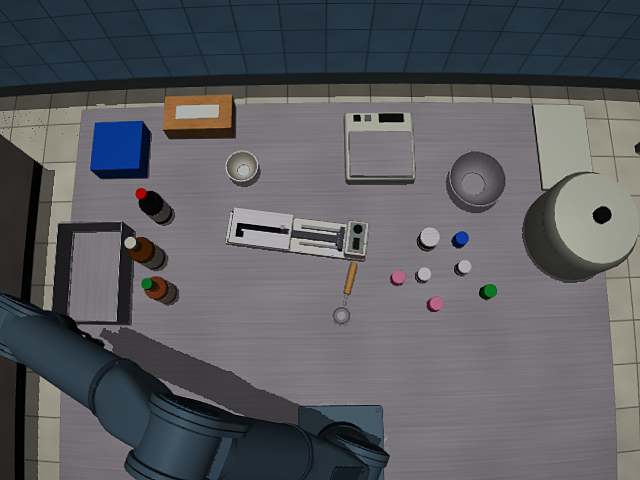

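```bash
python3 - <<'E'
from h import *
a=cv2.imread('pics/top0.png'); b=cv2.imread('pics/scene0.png')
cv2.imwrite('pics/t_feed.png',cv2.resize(a[195:275,215:375],None,fx=5,fy=5,interpolation=cv2.INTER_CUBIC))
cv2.imwrite('pics/t_jar.png',cv2.resize(a[215:325,380:510],None,fx=5,fy=5,interpolation=cv2.INTER_CUBIC))
cv2.imwrite('pics/s_feed.png',cv2.resize(b[160:295,250:400],None,fx=4.4,fy=4.4,interpolation=cv2.INTER_CUBIC))
cv2.imwrite('pics/s_jar.png',cv2.resize(b[260:385,120:260],None,fx=4.5,fy=4.5,interpolation=cv2.INTER_CUBIC))
E
```

```text
(no output)
```

View pics/t_feed.png

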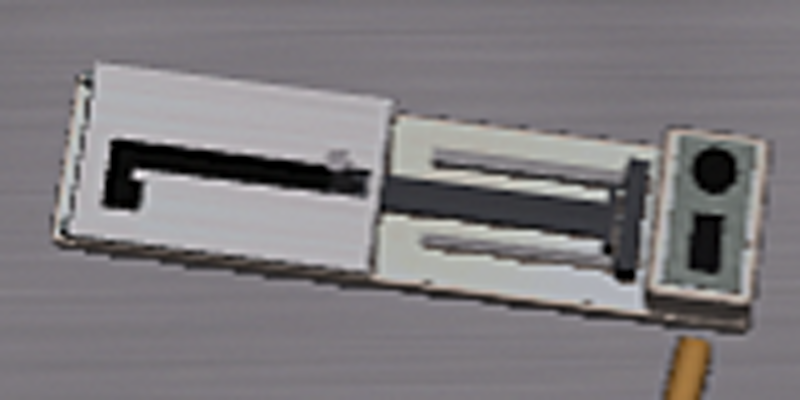

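View pics/t_jar.png

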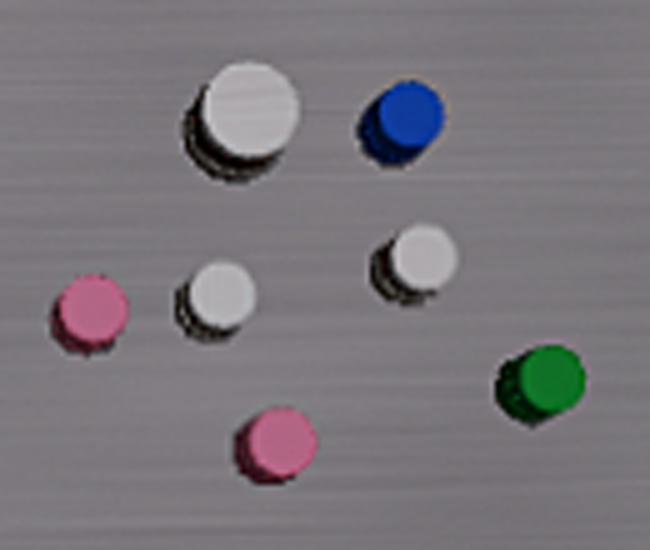

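View pics/s_feed.png

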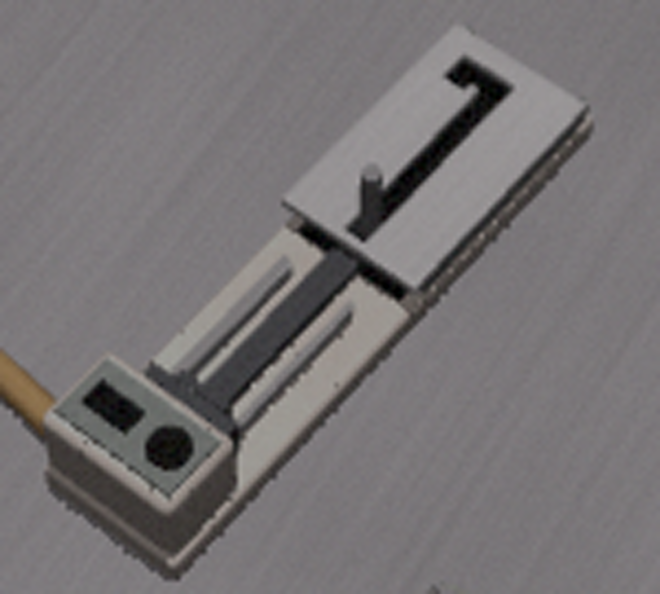

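View pics/s_jar.png

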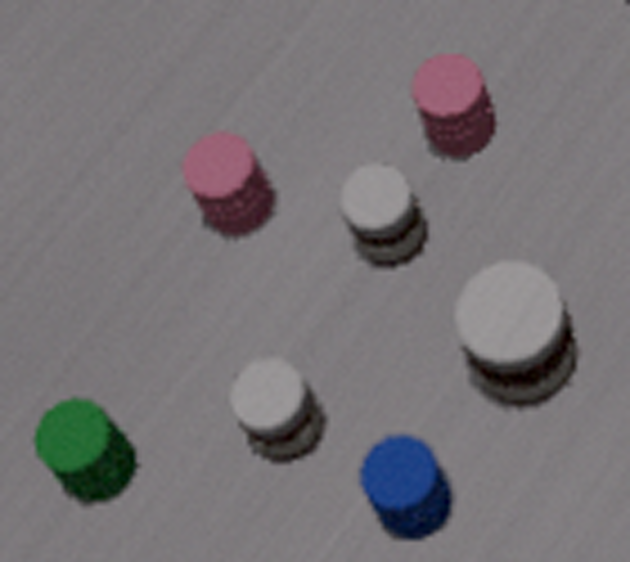

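```bash
cat > fit.py <<'E'
from h import *
from scipy.optimize import least_squares
T=load('top');S=load('scene')
def full(c,s,o): return [(c[0]+.5)/s-.5+o[0],(c[1]+.5)/s-.5+o[1]]
# (crop px, feeder pt fn)
H=lambda sx,y:(lambda hx,p:[sx*hx,y,.078])
P=lambda x,y:(lambda hx,p:[x,y+p,.044])
C=lambda x,y,z:(lambda hx,p:[x,y,z])
t=[((668,128),H(1,-.102)),((771,140),H(1,-.158)),((745,302),H(-1,-.158)),((648,292),H(-1,-.102)),
((97,62),P(.047,.189)),((393,100),P(.047,.029)),((375,272),P(-.047,.029)),((55,240),P(-.047,.189)),((340,158),C(0,.062,.09)),((748,330),C(-.047,-.16,0))]
s=[((108,356),H(-1,-.102)),((240,443),H(1,-.102)),((172,500),H(1,-.158)),((48,415),H(-1,-.158)),
((462,25),P(-.047,.189)),((593,105),P(.047,.189)),((413,295),P(.047,.029)),((283,203),P(-.047,.029)),((372,173),C(0,.062,.09)),((172,578),C(.047,-.16,0))]
def res(v):
    x,y,a,hx,p=v; R=np.array([[np.cos(a),-np.sin(a)],[np.sin(a),np.cos(a)]]); r=[]
    for L,f,sc,o in ((t,T,5,(215,195)),(s,S,4.4,(250,160))):
        W=[]
        for c,g in L:
            q=np.array(g(hx,p)); W.append([*(R@q[:2]+[x,y]),q[2]])
        r.append(w2pix(f,W)-np.array([full(c,sc,o) for c,g in L]))
    return np.concatenate(r).ravel()
o=least_squares(res,[.52,.1,0,.04,0],loss='soft_l1')
print(o.x,np.degrees(o.x[2])); print(res(o.x).reshape(-1,2).round(1))
for n,ct,cs in (('A',(221.5,294),(377,201)),('B',(424,258),(269,397)),('big',(250,110),(511,315))):
    z=.062 if n=='big' else .05
    print(n,pix2w(T,full(ct,5,(380,215)),z),pix2w(S,full(cs,4.5,(120,260)),z))
E
python3 fit.py
```

```text
[ 0.55216998  0.08153454 -0.1428819   0.04298633  0.01203567] -8.186529689655893
[[-0.1 -0.8]
 [ 0.9 -0.4]
 [ 2.3 -0.3]
 [-0.1 -1.1]
 [ 0.6 -0.3]
 [ 0.8 -0.4]
 [-0.7 -0.2]
 [ 3.2 -1.6]
 [-0.1  0.2]
 [ 0.   1. ]
 [ 1.1 -3.8]
 [-0.4 -2.7]
 [-1.4  1.5]
 [-1.8 -0.8]
 [-0.8 -0.7]
 [-0.9 -0.3]
 [ 0.7 -1.8]
 [ 0.  -1.4]
 [ 0.5 -0.9]
 [ 1.2  0.7]]
A [[ 0.44101003 -0.22025504  0.05      ]] [[ 0.44471908 -0.22689401  0.05      ]]
B [[ 0.45811261 -0.32816117  0.05      ]] [[ 0.46235498 -0.33343821  0.05      ]]
big [[ 0.53564301 -0.23779221  0.062     ]] [[ 0.5397994  -0.24337067  0.062     ]]
```

```bash
cat > go.py <<'E'
import sys
from h import *
from scipy.spatial.transform import Rotation as Ro
# usage: go.py x y z yaw  -> row for that pose pointing down
def row(x,y,z,yaw,pos=None,rot=None):
    s=bot.sense(); p=np.array(s['tcp_pos']) if pos is None else pos
    r=Ro.from_euler('xyz',s['ee_rot'],degrees=True)
    g=Ro.from_euler('xyz',[180,0,yaw],degrees=True)
    d=r.inv().apply(np.array([x,y,z])-p); w=(r.inv()*g).as_rotvec()/2/np.pi
    return d,w
if __name__=='__main__':
    d,w=row(*map(float,sys.argv[1:5])); print(d.round(4),w.round(5))
    s=bot.sense(); print(s['clock'],s['tcp_pos'].round(4),s['ee_rot'].round(2),s['wrist_force'].round(2),s['finger_gap'])
E
python3 go.py .561 .143 .27 171.8; python3 go.py .561 .143 .13 171.8
```

```text
[-0.446  -0.2804 -0.039 ] [-2.500e-04 -2.000e-05 -4.752e-02]
0.1 [0.2777 0.5871 0.2305] [-1.7991e+02  1.0000e-02  1.5469e+02] [ 0.3   0.29 -0.28] 1.000743381411165
[-0.446  -0.2802  0.101 ] [-2.500e-04 -2.000e-05 -4.752e-02]
0.1 [0.2777 0.5871 0.2305] [-1.7991e+02  1.0000e-02  1.5469e+02] [ 0.3   0.29 -0.28] 1.000743381411165
```

```bash
python3 -m inch '[[-0.02,-0.012,-0.039,0,0,0,0.5],[-0.446,-0.280,-0.039,0,0,-0.0475,0.5],[-0.446,-0.280,-0.039,0,0,-0.0475,0.5],[-0.446,-0.280,-0.039,0,0,-0.0475,0.5],[-0.446,-0.280,-0.039,0,0,-0.0475,0.5],[-0.446,-0.280,-0.039,0,0,-0.0475,0.5],[-0.446,-0.280,-0.039,0,0,-0.0475,0.5],[-0.446,-0.280,-0.039,0,0,-0.0475,0.5],[-0.446,-0.280,-0.039,0,0,-0.0475,0.5],[-0.446,-0.280,-0.039,0,0,-0.0475,0.5],[-0.446,-0.280,-0.039,0,0,-0.0475,0.5],[-0.446,-0.280,-0.039,0,0,-0.0475,0.5],[-0.446,-0.280,-0.039,0,0,-0.0475,0.5],[-0.446,-0.280,0.101,0,0,-0.0475,0.5],[-0.446,-0.280,0.101,0,0,-0.0475,0.5],[-0.446,-0.280,0.101,0,0,-0.0475,0.5],[-0.446,-0.280,0.101,0,0,-0.0475,0.5],[-0.446,-0.280,0.101,0,0,-0.0475,0.5]]'
python3 - <<'E'
from h import *
b=grab('scene','scene1.png')['image'];a=grab('top','top1.png')['image']
cv2.imwrite('pics/s1.png',cv2.resize(b[110:300,220:420],None,fx=3.8,fy=3.1*3.8/3.1,interpolation=cv2.INTER_CUBIC)[:600])
print(bot.sense()['tcp_pos'], bot.sense()['ee_rot'], w2pix(load('scene'),bot.sense()['tcp_pos']))
E
```

```text
clock: 1.6
tcp_pos: [0.5578, 0.1425, 0.1256]
ee_rot: [-179.8, -0.5, 171.8]
wrist_force: [-0.3, 0.3, -0.6]
finger_gap: 0.499
[0.5613916  0.14375621 0.13039395] [-1.79978635e+02 -3.10267413e-02  1.71787781e+02] [[335.32293589 187.7803047 ]]
```

View pics/scene1.png

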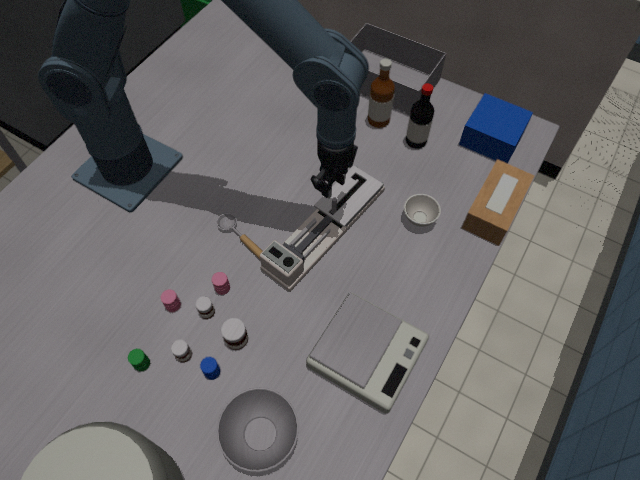

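View pics/top1.png

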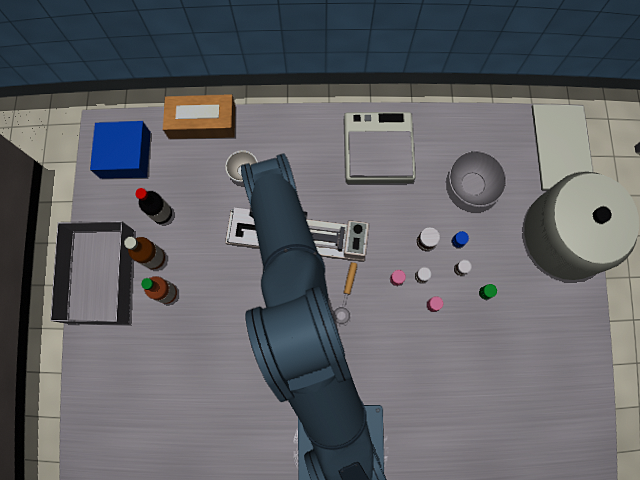

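View pics/s1.png

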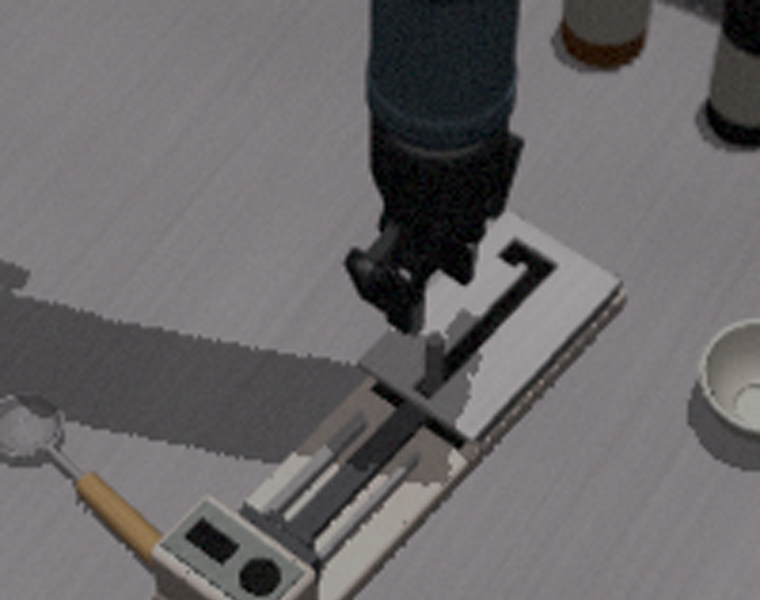

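```bash
python3 -m inch '[[0,0,0.025,0,0,0,0.5],[0,0,0.05,0,0,0,0.5],[0,0,0.073,0,0,0,0.5],[0,0,0.073,0,0,0,0.5],[0,0,0.073,0,0,0,0.5]]' 20
python3 - <<'E'
from h import *
b=grab('scene','scene2.png')['image']
cv2.imwrite('pics/s2.png',cv2.resize(b[130:280,250:400],None,fx=4,fy=4,interpolation=cv2.INTER_CUBIC)[:600])
print(bot.sense()['tcp_pos'],bot.sense()['wrist_force'])
E
```

```text
clock: 2.12
tcp_pos: [0.562, 0.1441, 0.0585]
ee_rot: [180.0, 0.0, 171.8]
wrist_force: [1.4, -0.3, -0.1]
finger_gap: 0.497
[0.56291084 0.14429512 0.05940099] [ 0.31797836  0.27459615 -0.08809381]
```

View pics/s2.png

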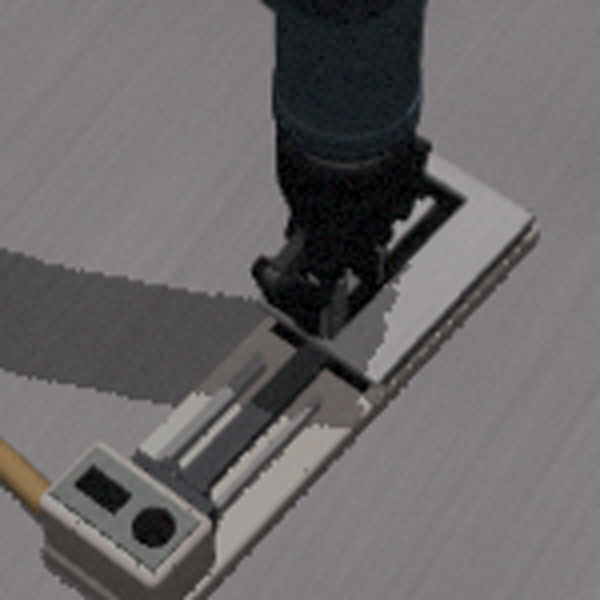

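```bash
python3 -m inch '[[0,0,0,0,0,0,0.3],[0,0,0,0,0,0,0.2],[0,0,0,0,0,0,0.1],[0,0,0,0,0,0,0.05],[0,0,0,0,0,0,0.05],[0,0,0,0,0,0,0.05],[0,0,0,0,0,0,0.05],[0,0,0,0,0,0,0.05]]' 20
python3 - <<'E'
from h import *
b=grab('scene','scene3.png')['image']
cv2.imwrite('pics/s3.png',cv2.resize(b[130:280,250:400],None,fx=4,fy=4,interpolation=cv2.INTER_CUBIC)[:600])
s=bot.sense();print(s['tcp_pos'],s['wrist_force'],s['finger_gap'])
E
```

```text
clock: 2.83
tcp_pos: [0.5626, 0.1431, 0.059]
ee_rot: [180.0, 0.1, 171.7]
wrist_force: [-0.9, -2.2, 9.1]
finger_gap: 0.134
[0.56262155 0.14307982 0.05897485] [-1.28041184 -2.72752153  7.48934999] 0.13327090342259323
```

View pics/s3.png

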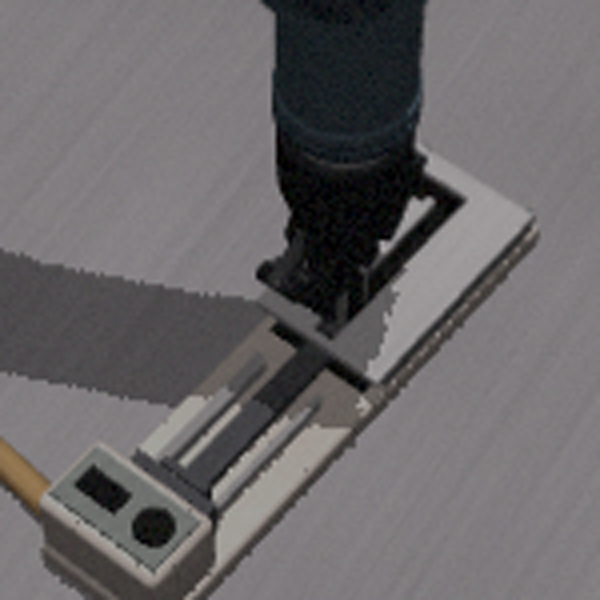

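```bash
python3 -m inch '[[0,0.004,0,0,0,0,0.05],[0,0.008,0,0,0,0,0.05],[0,0.012,0,0,0,0,0.05],[0,0.016,0,0,0,0,0.05],[0,0.020,0,0,0,0,0.05],[0,0.024,0,0,0,0,0.05],[0,0.028,0,0,0,0,0.05],[0,0.032,0,0,0,0,0.05],[0,0.032,0,0,0,0,0.05]]'
cat > st.py <<'E'
from h import *
from scipy.spatial.transform import Rotation as Ro
s=bot.sense(); r=Ro.from_euler('xyz',s['ee_rot'],degrees=True)
a=-0.1429; R=np.array([[np.cos(a),-np.sin(a)],[np.sin(a),np.cos(a)]])
print('t',s['clock'],'feederxy',(R.T@(s['tcp_pos'][:2]-[.5522,.0815])).round(4),'z',s['tcp_pos'][2].round(4),'Ffeeder',(R.T@s['wrist_force'][:2]).round(2),s['wrist_force'][2].round(2),'gap',round(s['finger_gap'],3),'rot',s['ee_rot'].round(2),'T',s['ft_torque'].round(2))
E
python3 st.py
```

```text
clock: 3.63
tcp_pos: [0.5673, 0.175, 0.059]
ee_rot: [-180.0, 0.1, 171.8]
wrist_force: [-1.0, -3.8, 7.9]
finger_gap: 0.134
t 3.6333 feederxy [0.0016 0.0947] z 0.059 Ffeeder [-0.49 -3.87] 7.86 gap 0.134 rot [-1.7999e+02  1.4000e-01  1.7177e+02] T [-0.81  0.22 -0.02]
```

```bash
python3 -m inch '[[0,0.004,0,0,0,0,0.05],[0,0.008,0,0,0,0,0.05],[0,0.012,0,0,0,0,0.05],[0,0.016,0,0,0,0,0.05],[0,0.020,0,0,0,0,0.05],[0,0.024,0,0,0,0,0.05],[0,0.028,0,0,0,0,0.05],[0,0.032,0,0,0,0,0.05],[0,0.036,0,0,0,0,0.05],[0,0.040,0,0,0,0,0.05],[0,0.044,0,0,0,0,0.05],[0,0.048,0,0,0,0,0.05],[0,0.050,0,0,0,0,0.05],[0,0.050,0,0,0,0,0.05]]'; python3 st.py
```

```text
clock: 4.8
tcp_pos: [0.5743, 0.2232, 0.0589]
ee_rot: [-179.9, 0.1, 171.7]
wrist_force: [-1.9, -5.3, 9.2]
finger_gap: 0.128
t 4.8 feederxy [0.0017 0.1434] z 0.0589 Ffeeder [-1.11 -5.53] 9.16 gap 0.128 rot [-1.7991e+02  1.1000e-01  1.7172e+02] T [-1.23  0.34  0.  ]
```

```bash
for i in 1; do python3 -m inch '[[0,0.002,0,0,0,0,0.05],[0,0.004,0,0,0,0,0.05],[0,0.006,0,0,0,0,0.05],[0,0.008,0,0,0,0,0.05],[0,0.010,0,0,0,0,0.05],[0,0.012,0,0,0,0,0.05],[0,0.014,0,0,0,0,0.05],[0,0.016,0,0,0,0,0.05],[0,0.016,0,0,0,0,0.05]]'; done; python3 st.py
python3 - <<'E'
from h import *
b=grab('scene','scene4.png')['image']
cv2.imwrite('pics/s4.png',cv2.resize(b[130:280,270:420],None,fx=4,fy=4,interpolation=cv2.INTER_CUBIC)[:600])
E
```

```text
clock: 5.55
tcp_pos: [0.5766, 0.2384, 0.059]
ee_rot: [-179.9, 0.1, 171.7]
wrist_force: [-2.8, -6.4, 9.4]
finger_gap: 0.131
t 5.55 feederxy [0.0018 0.1588] z 0.059 Ffeeder [-1.85 -6.74] 9.38 gap 0.131 rot [-1.7988e+02  1.1000e-01  1.7170e+02] T [-1.33  0.37  0.01]
```

View pics/s4.png

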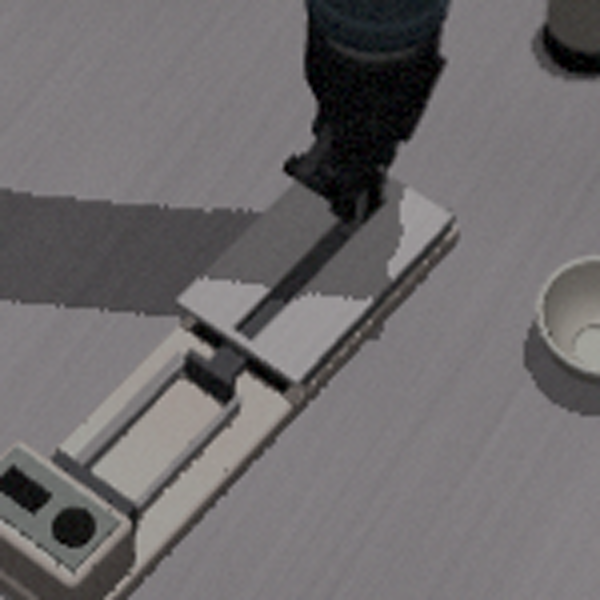

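```bash
python3 -m inch '[[0.0003,0.0015,0,0,0,0,0.05],[0.0006,0.003,0,0,0,0,0.05],[0.0008,0.0045,0,0,0,0,0.05],[0.0008,0.006,0,0,0,0,0.05],[0.0008,0.0075,0,0,0,0,0.05],[0.0008,0.009,0,0,0,0,0.05],[0.0008,0.0105,0,0,0,0,0.05],[0.0008,0.0105,0,0,0,0,0.05]]'; python3 st.py
```

```text
clock: 6.27
tcp_pos: [0.5778, 0.2485, 0.059]
ee_rot: [-179.9, 0.1, 171.7]
wrist_force: [-0.6, -7.1, 8.3]
finger_gap: 0.13
t 6.2667 feederxy [0.0015 0.1689] z 0.059 Ffeeder [ 0.4 -7.1] 8.34 gap 0.13 rot [-1.7986e+02  1.5000e-01  1.7168e+02] T [-1.44  0.05  0.1 ]
```

Now feel for the stop in 1 mm steps.

```bash
for i in 1 2; do python3 -m inch '[[0,0.001,0,0,0,0,0.05],[0,0.002,0,0,0,0,0.05],[0,0.003,0,0,0,0,0.05],[0,0.003,0,0,0,0,0.05]]' >/dev/null; python3 st.py; done
```

```text
t 6.6 feederxy [0.0015 0.1717] z 0.0589 Ffeeder [ 0.83 -7.56] 7.33 gap 0.131 rot [-1.7985e+02  1.4000e-01  1.7166e+02] T [-1.45  0.16  0.  ]
t 6.9333 feederxy [0.0015 0.1746] z 0.0589 Ffeeder [ 0.92 -7.58] 8.81 gap 0.128 rot [-1.7984e+02  1.4000e-01  1.7166e+02] T [-1.49  0.13  0.05]
```

```bash
for i in 1 2 3; do python3 -m inch '[[0,0.0007,0,0,0,0,0.05],[0,0.0014,0,0,0,0,0.05],[0,0.0014,0,0,0,0,0.05]]' >/dev/null; python3 st.py; done
```

```text
t 7.1833 feederxy [0.0015 0.1759] z 0.0589 Ffeeder [ 0.64 -8.39] 8.15 gap 0.127 rot [-1.7983e+02  1.3000e-01  1.7166e+02] T [-1.52  0.14  0.03]
t 7.4333 feederxy [0.0015 0.1772] z 0.0589 Ffeeder [-0.57 -7.59] 8.23 gap 0.131 rot [-1.7983e+02  1.3000e-01  1.7166e+02] T [-1.6   0.18  0.02]
t 7.6833 feederxy [0.0015 0.1786] z 0.059 Ffeeder [ 0.65 -8.36] 9.98 gap 0.128 rot [-1.7983e+02  1.3000e-01  1.7166e+02] T [-1.54  0.18  0.06]
```

```bash
for i in 1 2; do python3 -m inch '[[0,0.0007,0,0,0,0,0.05],[0,0.001,0,0,0,0,0.05],[0,0.001,0,0,0,0,0.05]]' >/dev/null; python3 st.py; done
```

```text
t 7.9333 feederxy [0.0015 0.1795] z 0.0589 Ffeeder [-0.39 -7.13] 8.66 gap 0.136 rot [-1.7983e+02  1.3000e-01  1.7166e+02] T [-1.61  0.22  0.03]
t 8.1833 feederxy [0.0015 0.1805] z 0.0589 Ffeeder [ 0.71 -7.92] 9.45 gap 0.127 rot [-1.7982e+02  1.3000e-01  1.7166e+02] T [-1.58  0.2   0.01]
```

```bash
for i in 1 2 3; do python3 -m inch '[[0,0.0007,0,0,0,0,0.05],[0,0.001,0,0,0,0,0.05],[0,0.001,0,0,0,0,0.05]]' >/dev/null; python3 st.py; done
python3 - <<'E'
from h import *
b=grab('scene','scene5.png')['image']
cv2.imwrite('pics/s5.png',cv2.resize(b[130:280,270:420],None,fx=4,fy=4,interpolation=cv2.INTER_CUBIC)[:600])
E
```

```text
t 8.4333 feederxy [0.0015 0.1807] z 0.0589 Ffeeder [-1.05 -9.97] 10.27 gap 0.126 rot [-1.7976e+02  1.0000e-01  1.7163e+02] T [-1.91  0.35  0.03]
t 8.6833 feederxy [0.0015 0.1808] z 0.0589 Ffeeder [ -0.41 -12.18] 10.86 gap 0.13 rot [-1.7969e+02  8.0000e-02  1.7160e+02] T [-2.3   0.4   0.06]
t 8.9333 feederxy [0.0015 0.1809] z 0.0588 Ffeeder [ -1.07 -12.37] 12.08 gap 0.131 rot [-1.7962e+02  6.0000e-02  1.7158e+02] T [-2.61  0.65  0.02]
```

View pics/s5.png

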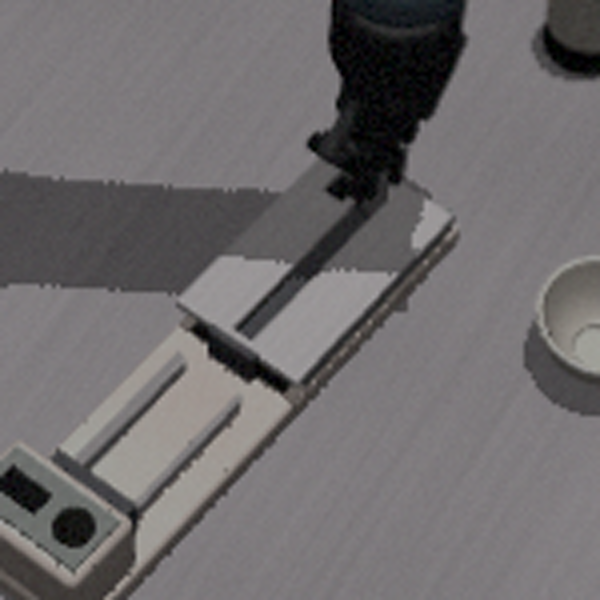

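```bash
python3 -m inch '[[0,-0.0013,0,0,0,0,0.05],[0.001,-0.0013,0,0,0,0,0.05],[0.002,-0.0013,0,0,0,0,0.05],[0.003,-0.0013,0,0,0,0,0.05],[0.004,-0.0013,0,0,0,0,0.05],[0.005,-0.0013,0,0,0,0,0.05],[0.005,-0.0013,0,0,0,0,0.05]]' >/dev/null; python3 st.py
```

```text
t 9.5667 feederxy [-0.0028  0.1807] z 0.0589 Ffeeder [  1.8  -10.84] 9.94 gap 0.135 rot [-1.7973e+02  1.6000e-01  1.7160e+02] T [-2.19 -0.   -0.01]
```

```bash
python3 -m inch '[[0.001,0,0,0,0,0,0.05],[0.002,0,0,0,0,0,0.05],[0.003,0,0,0,0,0,0.05],[0.004,0,0,0,0,0,0.05],[0.005,0,0,0,0,0,0.05],[0.006,0,0,0,0,0,0.05],[0.007,0,0,0,0,0,0.05],[0.008,0,0,0,0,0,0.05],[0.008,0,0,0,0,0,0.05]]' >/dev/null; python3 st.py;  python3 -m inch '[[0.001,0,0,0,0,0,0.05],[0.002,0,0,0,0,0,0.05],[0.003,0,0,0,0,0,0.05],[0.004,0,0,0,0,0,0.05],[0.005,0,0,0,0,0,0.05],[0.005,0,0,0,0,0,0.05]]' >/dev/null; python3 st.py
```

```text
t 10.3167 feederxy [-0.0108  0.1807] z 0.0589 Ffeeder [  1.3  -10.75] 9.31 gap 0.131 rot [-1.7973e+02  1.6000e-01  1.7160e+02] T [-2.18 -0.01  0.07]
t 10.8167 feederxy [-0.0158  0.1807] z 0.0589 Ffeeder [  1.12 -10.75] 8.82 gap 0.129 rot [-1.7973e+02  1.6000e-01  1.7160e+02] T [-2.24  0.   -0.01]
```

```bash
for i in 1 2; do python3 -m inch '[[0.0007,0,0,0,0,0,0.05],[0.0014,0,0,0,0,0,0.05],[0.0022,0,0,0,0,0,0.05],[0.0022,0,0,0,0,0,0.05]]' >/dev/null; python3 st.py; done;  python3 -m inch '[[0.0005,0,0,0,0,0,0.05],[0.001,0,0,0,0,0,0.05],[0.001,0,0,0,0,0,0.05]]' >/dev/null; python3 st.py
```

```text
t 11.15 feederxy [-0.0179  0.1807] z 0.0589 Ffeeder [  1.71 -10.69] 10.2 gap 0.136 rot [-1.7974e+02  1.7000e-01  1.7159e+02] T [-2.26 -0.06  0.02]
t 11.4833 feederxy [-0.0201  0.1807] z 0.0589 Ffeeder [  2.21 -11.72] 10.19 gap 0.133 rot [-1.7973e+02  1.7000e-01  1.7159e+02] T [-2.27 -0.07  0.05]
t 11.7333 feederxy [-0.021   0.1807] z 0.0589 Ffeeder [  2.74 -11.3 ] 9.4 gap 0.132 rot [-1.7974e+02  1.7000e-01  1.7159e+02] T [-2.35 -0.08  0.  ]
```

```bash
python3 -m inch '[[0,-0.001,0,0,0,0,0.05],[0,-0.002,0,0,0,0,0.05],[0,-0.003,0,0,0,0,0.05],[0,-0.004,0,0,0,0,0.05],[0,-0.005,0,0,0,0,0.05],[0,-0.006,0,0,0,0,0.05],[0,-0.006,0,0,0,0,0.05]]' >/dev/null; python3 st.py; python3 -m inch '[[0,-0.001,0,0,0,0,0.05],[0,-0.002,0,0,0,0,0.05],[0,-0.003,0,0,0,0,0.05],[0,-0.004,0,0,0,0,0.05],[0,-0.004,0,0,0,0,0.05]]' >/dev/null; python3 st.py
```

```text
t 12.3167 feederxy [-0.0218  0.1764] z 0.0589 Ffeeder [-0.21 -8.55] 8.44 gap 0.132 rot [-1.7985e+02  1.4000e-01  1.7165e+02] T [-1.64  0.11  0.04]
t 12.7333 feederxy [-0.0218  0.1725] z 0.0589 Ffeeder [ 0.41 -7.44] 8.75 gap 0.132 rot [-1.7986e+02  1.4000e-01  1.7165e+02] T [-1.59  0.01  0.06]
```

Still forward about 1–2 mm to the notch's seat.

```bash
for i in 1 2 3; do python3 -m inch '[[0,-0.0005,0,0,0,0,0.05],[0,-0.001,0,0,0,0,0.05],[0,-0.001,0,0,0,0,0.05]]' >/dev/null; python3 st.py; done
```

```text
t 12.9833 feederxy [-0.0218  0.1716] z 0.0589 Ffeeder [ 1.2  -6.58] 8.7 gap 0.131 rot [-1.7986e+02  1.4000e-01  1.7166e+02] T [-1.5   0.04  0.  ]
t 13.2333 feederxy [-0.0218  0.1714] z 0.059 Ffeeder [ 1.1  -4.53] 7.45 gap 0.132 rot [-1.7992e+02  1.6000e-01  1.7168e+02] T [-1.28 -0.03  0.04]
t 13.4833 feederxy [-0.0218  0.1713] z 0.059 Ffeeder [ 1.49 -4.45] 7.56 gap 0.132 rot [-179.99    0.18  171.71] T [-0.9  -0.17  0.03]
```

```bash
python3 -m inch '[[0,-0.0007,0,0,0,0,0.05],[0,-0.0014,0,0,0,0,0.05],[0,-0.0014,0,0,0,0,0.1],[0,-0.0014,0,0,0,0,0.2],[0,-0.0014,0,0,0,0,0.3],[0,-0.0014,0,0,0,0,0.4],[0,-0.0014,0,0,0,0,0.5],[0,-0.0014,0,0,0,0,0.5],[0,-0.0014,0,0,0,0,0.5]]' >/dev/null; python3 st.py; python3 -m inch '[[0,0,-0.03,0,0,0,0.5],[0,0,-0.07,0,0,0,0.5],[0,0,-0.11,0,0,0,0.5],[0,0,-0.15,0,0,0,0.5],[0,0,-0.19,0,0,0,0.5],[0,0,-0.19,0,0,0,0.5],[0,0,-0.19,0,0,0,0.5]]'
python3 - <<'E'
from h import *
b=grab('scene','scene6.png')['image']
cv2.imwrite('pics/s6.png',cv2.resize(b[130:280,250:400],None,fx=4,fy=4,interpolation=cv2.INTER_CUBIC)[:600])
E
```

```text
t 14.2333 feederxy [-0.0242  0.171 ] z 0.0571 Ffeeder [ 0.45 -0.02] -0.04 gap 0.504 rot [-1.7999e+02 -2.0000e-02  1.7180e+02] T [-0.02 -0.06 -0.01]
clock: 14.82
tcp_pos: [0.5543, 0.2548, 0.25]
ee_rot: [179.8, 0.2, 171.8]
wrist_force: [0.4, -0.4, -0.8]
finger_gap: 0.503
```

View pics/s6.png

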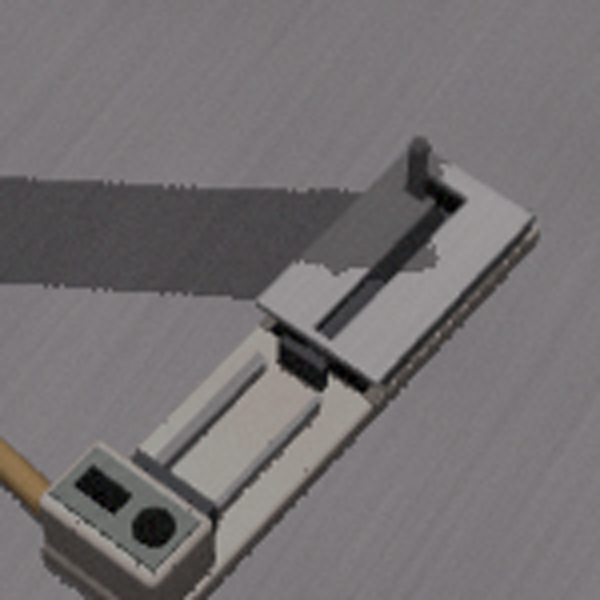

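```bash
python3 -c "
from h import *;print(bot.sense()['joint_pos'].round(1))"; python3 go.py .443 -.2235 .25 81.8;python3 go.py .443 -.2235 .25 -98.2; python3 go.py .443 -.2235 .10 81.8
```

```text
[-34.1  25.7   7.   94.2  -3.5  60.3  55.8]
[ 0.0406 -0.4886 -0.0027] [2.1000e-04 1.0000e-05 2.4998e-01]
14.8667 [0.5529 0.2543 0.2478] [1.7995e+02 5.0000e-02 1.7179e+02] [-0.23 -0.18 -1.64] 0.5020893512430145
[ 0.0406 -0.4886 -0.0027] [-1.0000e-05  2.1000e-04 -2.5002e-01]
14.8667 [0.5529 0.2543 0.2478] [1.7995e+02 5.0000e-02 1.7179e+02] [-0.23 -0.18 -1.64] 0.5020893512430145
[ 0.0407 -0.4887  0.1473] [2.1000e-04 1.0000e-05 2.4998e-01]
14.8667 [0.5529 0.2543 0.2478] [1.7995e+02 5.0000e-02 1.7179e+02] [-0.23 -0.18 -1.64] 0.5020893512430145
```

```bash
python3 -m inch '[[0.0406,-0.4886,-0.003,0,0,0.25,0.65],[0.0406,-0.4886,-0.003,0,0,0.25,0.65],[0.0406,-0.4886,-0.003,0,0,0.25,0.65],[0.0406,-0.4886,-0.003,0,0,0.25,0.65],[0.0406,-0.4886,-0.003,0,0,0.25,0.65],[0.0406,-0.4886,-0.003,0,0,0.25,0.65],[0.0406,-0.4886,-0.003,0,0,0.25,0.65],[0.0406,-0.4886,-0.003,0,0,0.25,0.65],[0.0406,-0.4886,-0.003,0,0,0.25,0.65],[0.0406,-0.4886,-0.003,0,0,0.25,0.65],[0.0406,-0.4886,-0.003,0,0,0.25,0.65],[0.0406,-0.4886,-0.003,0,0,0.25,0.65],[0.0406,-0.4886,-0.003,0,0,0.25,0.65],[0.0406,-0.4886,-0.003,0,0,0.25,0.65],[0.0406,-0.4886,0.15,0,0,0.25,0.65],[0.0406,-0.4886,0.15,0,0,0.25,0.65],[0.0406,-0.4886,0.15,0,0,0.25,0.65],[0.0406,-0.4886,0.15,0,0,0.25,0.65],[0.0406,-0.4886,0.15,0,0,0.25,0.65]]'
python3 - <<'E'
from h import *
b=grab('scene','scene7.png')['image']
cv2.imwrite('pics/s7.png',cv2.resize(b[240:390,120:270],None,fx=4,fy=4,interpolation=cv2.INTER_CUBIC)[:600])
E
python3 st.py; python3 go.py .443 -.2235 .028 81.8
```

```text
clock: 16.45
tcp_pos: [0.4386, -0.22, 0.0915]
ee_rot: [-179.3, -0.2, 82.1]
wrist_force: [-1.4, 0.0, 0.3]
finger_gap: 0.647
t 16.5 feederxy [-0.0676 -0.3157] z 0.0945 Ffeeder [ 0.21 -0.73] 1.0 gap 0.653 rot [-1.7955e+02 -1.0000e-01  8.1980e+01] T [-0.    0.02  0.01]
[-0.0019  0.0034  0.0664] [-0.00125 -0.00028  0.00051]
16.5 [ 0.4403 -0.2213  0.0945] [-1.7955e+02 -1.0000e-01  8.1980e+01] [ 0.1  -0.75  1.  ] 0.6530121765980035
```

View pics/s7.png

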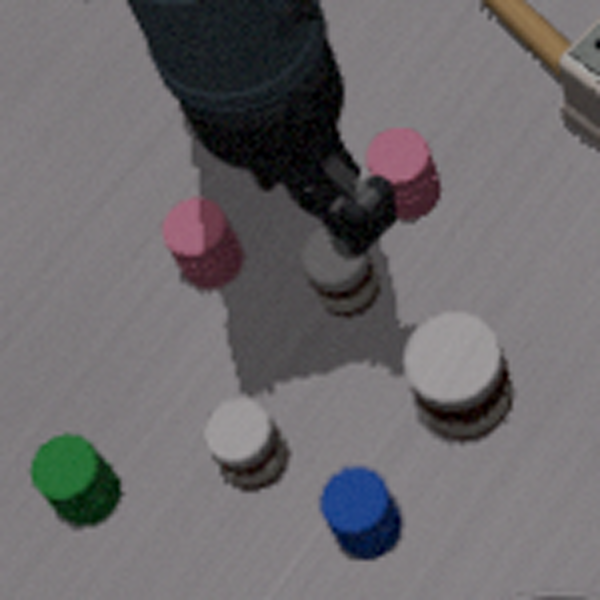

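```bash
python3 go.py .443 -.2235 .022 81.8; python3 -m inch '[[0,0.001,0.03,0,0,0,0.65],[0,0.001,0.06,0,0,0,0.65],[0,0.001,0.075,0,0,0,0.65],[0,0.001,0.075,0,0,0,0.65],[0,0.001,0.075,0,0,0,0.65]]'; python3 go.py .443 -.2235 .022 81.8;
python3 - <<'E'
from h import *
b=grab('scene','scene8.png')['image']
cv2.imwrite('pics/s8.png',cv2.resize(b[260:360,140:260],None,fx=5,fy=5,interpolation=cv2.INTER_CUBIC)[:600])
E
```

```text
[-0.0019  0.0035  0.0724] [-0.00125 -0.00028  0.00051]
16.5 [ 0.4403 -0.2213  0.0945] [-1.7955e+02 -1.0000e-01  8.1980e+01] [ 0.1  -0.75  1.  ] 0.6530121765980035
clock: 16.92
tcp_pos: [0.4447, -0.2238, 0.0235]
ee_rot: [179.9, -0.0, 81.9]
wrist_force: [-0.2, 1.0, 0.4]
finger_gap: 0.649
[ 0.     -0.0018  0.0015] [ 1.5e-04 -1.0e-05  1.9e-04]
16.9167 [ 0.4447 -0.2238  0.0235] [179.95  -0.    81.87] [-0.17  0.98  0.39] 0.6494346820808002
```

View pics/s8.png

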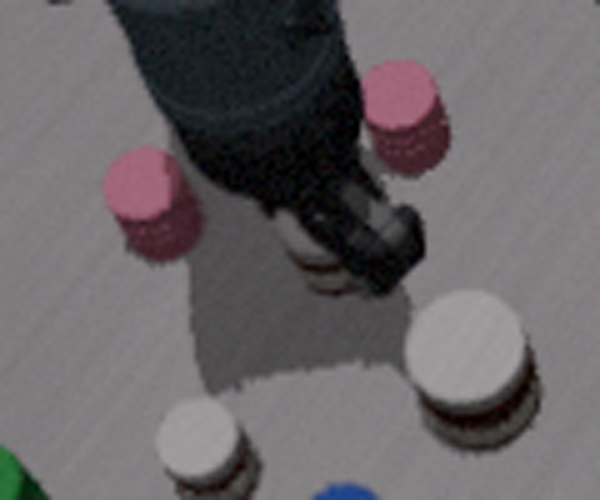

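```bash
python3 -m inch '[[0,0,0,0,0,0,0.55],[0,0,0,0,0,0,0.48],[0,0,0,0,0,0,0.42],[0,0,0,0,0,0,0.36],[0,0,0,0,0,0,0.33],[0,0,0,0,0,0,0.33],[0,0,0,0,0,0,0.33]]' 25;  python3 st.py
python3 - <<'E'
from h import *
b=grab('scene','scene9.png')['image']; a=grab('top','top9.png')['image']
c=np.vstack([cv2.resize(b[260:360,140:260],None,fx=5,fy=5,interpolation=cv2.INTER_CUBIC)]);cv2.imwrite('pics/s9.png',c)
E
```

```text
clock: 17.55
tcp_pos: [0.4445, -0.2239, 0.0235]
ee_rot: [179.9, -0.0, 81.8]
wrist_force: [-1.5, 2.1, 9.6]
finger_gap: 0.409
t 17.55 feederxy [-0.0631 -0.3177] z 0.0235 Ffeeder [-1.82  1.9 ] 9.64 gap 0.409 rot [ 1.7991e+02 -2.0000e-02  8.1790e+01] T [ 0.3   0.4  -0.08]
```

View pics/s9.png

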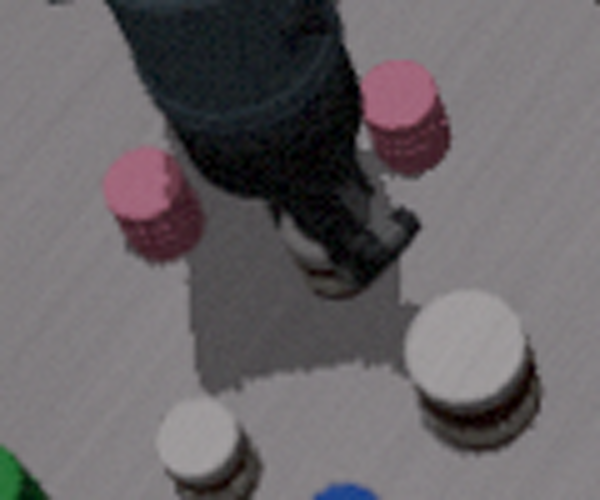

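```bash
python3 go.py .5439 .0241 .16 81.8; python3 -m inch '[[0,0,-0.01,0,0,0,0.33],[0,0,-0.03,0,0,0,0.33],[0,0,-0.06,0,0,0,0.33],[0,0,-0.10,0,0,0,0.33],[0,0,-0.137,0,0,0,0.33],[0,0,-0.137,0,0,0,0.33]]'; python3 go.py .5439 .0241 .16 81.8;
python3 - <<'E'
from h import *
b=grab('scene','scene10.png')['image']; a=grab('top','top10.png')['image']
cv2.imwrite('pics/t10.png',cv2.resize(a[195:325,300:500],None,fx=4,fy=4,interpolation=cv2.INTER_CUBIC))
cv2.imwrite('pics/s10.png',cv2.resize(b[220:370,140:300],None,fx=4,fy=4,interpolation=cv2.INTER_CUBIC))
E
```

```text
[ 0.2598  0.0631 -0.1363] [ 2.4e-04 -4.0e-05 -4.0e-05]
17.65 [ 0.4445 -0.224   0.0235] [ 1.7991e+02 -1.0000e-02  8.1790e+01] [-2.62  1.18  9.81] 0.4108923240284991
clock: 18.15
tcp_pos: [0.4473, -0.226, 0.1659]
ee_rot: [179.4, 0.1, 81.7]
wrist_force: [1.2, -1.2, -0.4]
finger_gap: 0.406
[0.2614 0.0595 0.0061] [ 0.00169  0.00028 -0.0002 ]
18.15 [ 0.4473 -0.226   0.1659] [1.7939e+02 1.0000e-01 8.1730e+01] [ 1.16 -1.23 -0.41] 0.4058450814280776
```

View pics/s10.png

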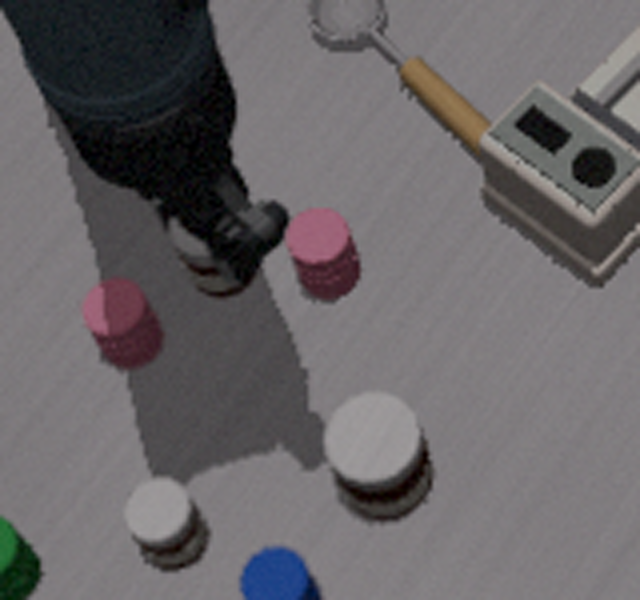

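View pics/t10.png

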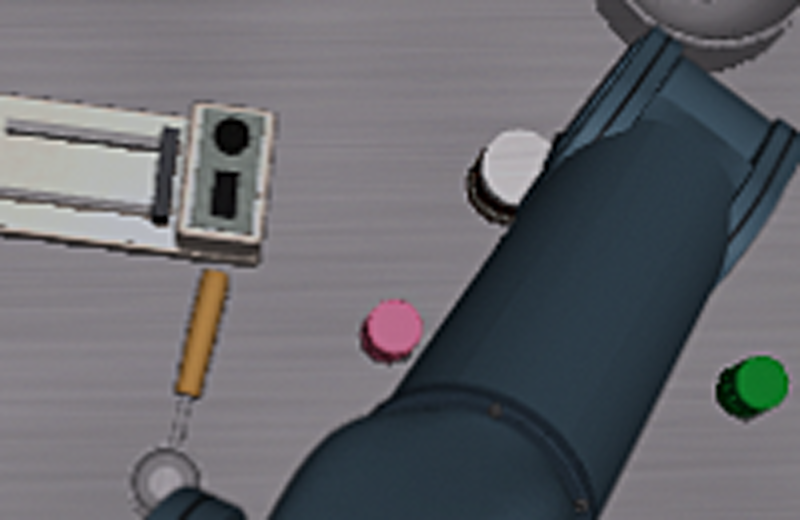

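```bash
python3 - <<'E'
from h import *
T=load('top');S=load('scene')
a=-0.1429; R=np.array([[np.cos(a),-np.sin(a)],[np.sin(a),np.cos(a)]])
def fx(p): return (R.T@(p[:2]-[.5522,.0815])).round(4)
def full(c,s,o): return [(c[0]+.5)/s-.5+o[0],(c[1]+.5)/s-.5+o[1]]
for c in [(8,127),(155,150),(8,193),(155,215)]: print('T',fx(pix2w(T,full(c,4,(300,195)),.037)[0]))
for c in [(262,358),(145,456),(318,400),(208,503)]: print('S',fx(pix2w(S,full(c,4,(250,130)),.037)[0]))
a=cv2.imread('pics/top10.png');b=cv2.imread('pics/scene6.png')
cv2.imwrite('pics/c1.png',cv2.resize(a[215:260,280:370],None,fx=8,fy=8,interpolation=cv2.INTER_CUBIC))
cv2.imwrite('pics/c2.png',cv2.resize(b[200:270,275:345],None,fx=8,fy=8,interpolation=cv2.INTER_CUBIC))
E
```

```text
T [0.0185 0.0169]
T [ 0.0157 -0.0813]
T [-0.0256  0.0108]
T [-0.0276 -0.0867]
S [-0.0202  0.0131]
S [-0.0296 -0.0838]
S [0.0249 0.0113]
S [ 0.0198 -0.0843]
```

View pics/c1.png

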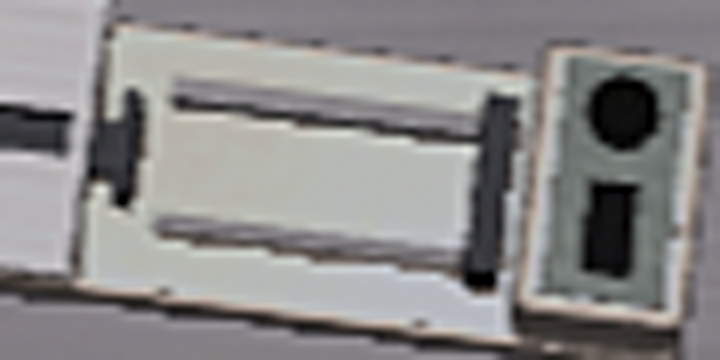

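View pics/c2.png

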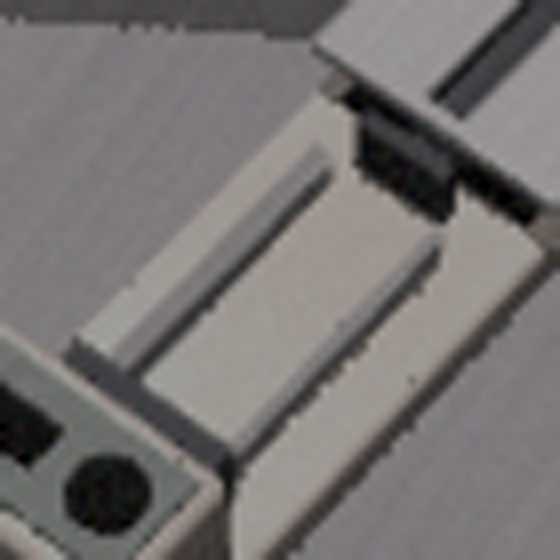

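```bash
python3 - <<'E'
from h import *
T=load('top');S=load('scene')
a=-0.1429; R=np.array([[np.cos(a),-np.sin(a)],[np.sin(a),np.cos(a)]])
def fx(p): return (R.T@(p[:2]-[.5522,.0815])).round(4)
def full(c,s,o): return [(c[0]+.5)/s-.5+o[0],(c[1]+.5)/s-.5+o[1]]
for c in [(175,78),(480,122),(155,236),(460,264)]: print('T',fx(pix2w(T,full(c,8,(280,215)),.037)[0]))
print('base edges z.02')
for c in [(115,22),(520,72),(85,282),(505,335)]: print('T',fx(pix2w(T,full(c,8,(280,215)),.020)[0]))
for c in [(325,148),(115,350),(437,238),(238,447)]: print('S',fx(pix2w(S,full(c,8,(275,200)),.037)[0]))
for c in [(325,98),(75,335),(545,255),(262,550)]: print('S',fx(pix2w(S,full(c,8,(275,200)),.02)[0]))
E
```

```text
T [0.024  0.0182]
T [ 0.0223 -0.0836]
T [-0.0297  0.0174]
T [-0.0259 -0.083 ]
base edges z.02
T [0.0445 0.0419]
T [ 0.045  -0.0948]
T [-0.0448  0.0394]
T [-0.0443 -0.1008]
S [-0.022   0.0155]
S [-0.0246 -0.0785]
S [0.0245 0.0121]
S [ 0.0247 -0.0804]
S [-0.041   0.0381]
S [-0.0446 -0.0753]
S [0.0472 0.0364]
S [ 0.0459 -0.0953]
```

```bash
python3 -m inch '[[0.2614,0.0595,0.006,0.0017,0,0,0.33],[0.2614,0.0595,0.006,0.0017,0,0,0.33],[0.2614,0.0595,0.006,0.0017,0,0,0.33],[0.2614,0.0595,0.006,0.0017,0,0,0.33],[0.2614,0.0595,0.006,0.0017,0,0,0.33],[0.2614,0.0595,0.006,0.0017,0,0,0.33],[0.2614,0.0595,0.006,0.0017,0,0,0.33],[0.2614,0.0595,0.006,0.0017,0,0,0.33],[0.2614,0.0595,0.006,0.0017,0,0,0.33],[0.2614,0.0595,0.006,0.0017,0,0,0.33],[0.2614,0.0595,0.006,0.0017,0,0,0.33]]'; python3 st.py;  python3 go.py .5439 .0241 .080 81.8
```

```text
clock: 19.17
tcp_pos: [0.5392, 0.0245, 0.1528]
ee_rot: [-179.3, 0.1, 81.6]
wrist_force: [0.5, -0.3, -1.8]
finger_gap: 0.407
t 19.1667 feederxy [-0.0048 -0.0582] z 0.1528 Ffeeder [ 0.55 -0.18] -1.76 gap 0.407 rot [-1.7932e+02  6.0000e-02  8.1640e+01] T [-0.01 -0.12 -0.01]
[0.0003 0.0056 0.0728] [-0.0019   0.00018 -0.00046]
19.1667 [0.5392 0.0245 0.1528] [-1.7932e+02  6.0000e-02  8.1640e+01] [ 0.52 -0.26 -1.76] 0.40653005543398224
```

```bash
python3 -m inch '[[0,0,0,0,0,0,0.33],[0,0,0,0,0,0,0.33],[0,0,0,0,0,0,0.33]]' >/dev/null; python3 st.py;  python3 go.py .5439 .0241 .080 81.8
```

```text
t 19.4167 feederxy [-0.0042 -0.057 ] z 0.1534 Ffeeder [ 0.84 -0.04] -1.25 gap 0.41 rot [-179.39   -0.     81.71] T [0.   0.01 0.  ]
[-0.001   0.0049  0.0733] [-0.00169 -0.      -0.00024]
19.4167 [0.54   0.0257 0.1534] [-179.39   -0.     81.71] [ 0.83 -0.16 -1.25] 0.4101563605684921
```

```bash
python3 -m inch '[[-0.001,0.0049,0.02,-0.0017,0,0,0.33],[-0.001,0.0049,0.04,-0.0017,0,0,0.33],[-0.001,0.0049,0.06,-0.0017,0,0,0.33],[-0.001,0.0049,0.073,-0.0017,0,0,0.33],[-0.001,0.0049,0.073,-0.0017,0,0,0.33],[-0.001,0.0049,0.073,-0.0017,0,0,0.33],[-0.001,0.0049,0.073,-0.0017,0,0,0.33]]' >/dev/null; python3 st.py;  python3 go.py .5439 .0241 .043 81.8
python3 - <<'E'
from h import *
b=grab('scene','scene11.png')['image']
cv2.imwrite('pics/s11.png',cv2.resize(b[180:280,250:350],None,fx=6,fy=6,interpolation=cv2.INTER_CUBIC))
E
```

```text
t 20.0 feederxy [ 0.0008 -0.0573] z 0.0812 Ffeeder [0.28 0.52] -1.09 gap 0.41 rot [ 1.7992e+02 -1.0000e-02  8.1770e+01] T [-0.   -0.04  0.04]
[-0.0007 -0.0009  0.0382] [ 2.3e-04 -4.0e-05 -8.0e-05]
20.0 [0.5448 0.0246 0.0812] [ 1.7992e+02 -1.0000e-02  8.1770e+01] [ 0.36  0.48 -1.09] 0.41011098392412165
```

View pics/s11.png

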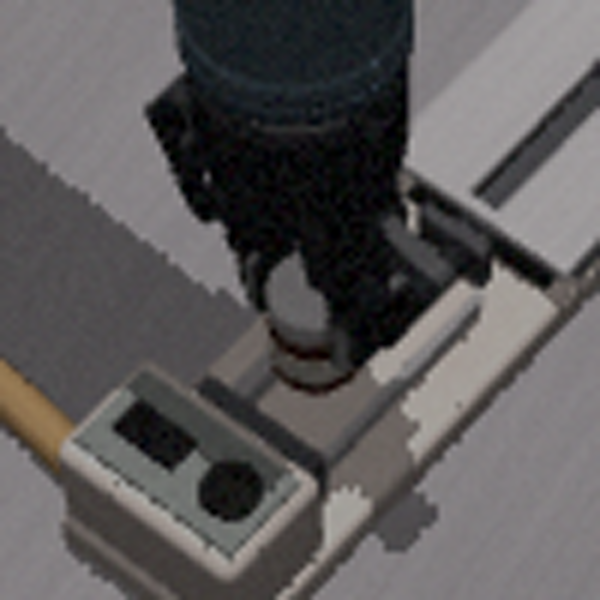

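```bash
python3 -m inch '[[0,-0.0008,0.006,0,0,0,0.33],[0,-0.0008,0.012,0,0,0,0.33],[0,-0.0008,0.017,0,0,0,0.33],[0,-0.0008,0.020,0,0,0,0.33],[0,-0.0008,0.023,0,0,0,0.33],[0,-0.0008,0.023,0,0,0,0.33]]' >/dev/null; python3 st.py;  python3 -m inch '[[0,0,0.003,0,0,0,0.33],[0,0,0.006,0,0,0,0.33],[0,0,0.006,0,0,0,0.33]]' >/dev/null; python3 st.py
```

```text
t 20.55 feederxy [-0.0013 -0.0573] z 0.0565 Ffeeder [ 0.31 -0.44] -0.77 gap 0.412 rot [-1.7994e+02  2.0000e-02  8.1790e+01] T [-0.    0.02 -0.03]
t 20.8 feederxy [-0.0011 -0.0573] z 0.0508 Ffeeder [0.37 0.53] -1.48 gap 0.408 rot [-1.7996e+02  1.0000e-02  8.1790e+01] T [-0.    0.02  0.02]
```

```bash
python3 -m inch '[[0,0,0.002,0,0,0,0.33],[0,0,0.004,0,0,0,0.33],[0,0,0.006,0,0,0,0.33],[0,0,0.006,0,0,0,0.33]]' >/dev/null; python3 st.py;  python3 -m inch '[[0,0,0.001,0,0,0,0.33],[0,0,0.002,0,0,0,0.33],[0,0,0.002,0,0,0,0.33]]' >/dev/null; python3 st.py
python3 - <<'E'
from h import *
b=grab('scene','scene12.png')['image']
cv2.imwrite('pics/s12.png',cv2.resize(b[180:280,250:350],None,fx=6,fy=6,interpolation=cv2.INTER_CUBIC))
E
```

```text
t 21.1333 feederxy [-0.001  -0.0572] z 0.0449 Ffeeder [-0.09  0.35] -0.93 gap 0.413 rot [-1.7997e+02  1.0000e-02  8.1790e+01] T [ 0.04 -0.02 -0.03]
t 21.3833 feederxy [-0.0007 -0.0572] z 0.0436 Ffeeder [-2.4  -0.16] 2.35 gap 0.412 rot [ 1.800e+02 -2.000e-02  8.178e+01] T [ 0.08  0.28 -0.02]
```

View pics/s12.png

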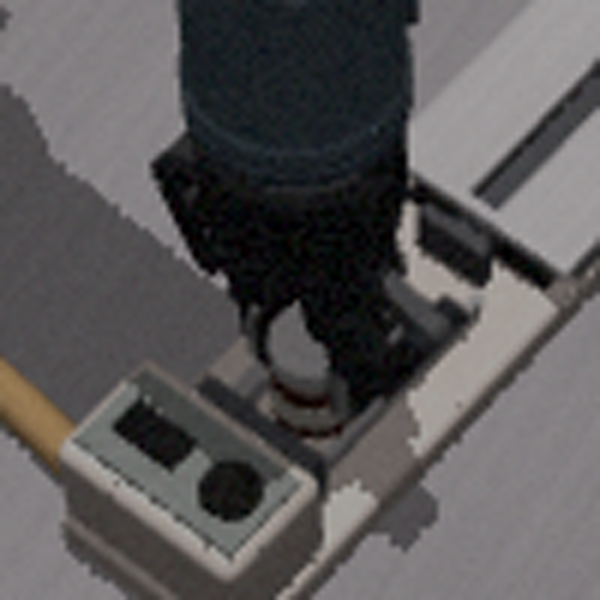

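```bash
python3 -m inch '[[0,0,0,0,0,0,0.43],[0,0,0,0,0,0,0.47],[0,0,0,0,0,0,0.52],[0,0,0,0,0,0,0.6],[0,0,0,0,0,0,0.65],[0,0,0,0,0,0,0.65]]' >/dev/null; python3 st.py;  python3 -m inch '[[0,0,-0.01,0,0,0,0.65],[0,0,-0.03,0,0,0,0.65],[0,0,-0.06,0,0,0,0.65],[0,0,-0.10,0,0,0,0.65],[0,0,-0.12,0,0,0,0.65],[0,0,-0.12,0,0,0,0.65],[0,0,-0.12,0,0,0,0.65]]' >/dev/null; python3 st.py
python3 go.py .4602 -.3308 .165 81.8; python3 go.py .4602 -.3308 .0235 81.8
python3 - <<'E'
from h import *
b=grab('scene','scene13.png')['image']
cv2.imwrite('pics/s13.png',cv2.resize(b[180:280,250:350],None,fx=6,fy=6,interpolation=cv2.INTER_CUBIC))
E
```

```text
t 21.9333 feederxy [-0.0008 -0.0572] z 0.0432 Ffeeder [-0.07 -0.41] -0.32 gap 0.65 rot [180.     0.    81.79] T [ 0.05 -0.01  0.01]
t 22.5167 feederxy [-0.     -0.0569] z 0.1648 Ffeeder [-0.24  0.5 ] 0.21 gap 0.649 rot [ 1.7984e+02 -8.0000e-02  8.1790e+01] T [ 0.02 -0.   -0.03]
[-0.3643 -0.0322 -0.0007] [ 4.4e-04 -2.1e-04 -2.0e-05]
22.5167 [0.5441 0.0252 0.1648] [ 1.7984e+02 -8.0000e-02  8.1790e+01] [-0.17  0.53  0.21] 0.6493991824981904
[-0.3645 -0.0326  0.1408] [ 4.4e-04 -2.1e-04 -2.0e-05]
22.5167 [0.5441 0.0252 0.1648] [ 1.7984e+02 -8.0000e-02  8.1790e+01] [-0.17  0.53  0.21] 0.6493991824981904
```

View pics/s13.png

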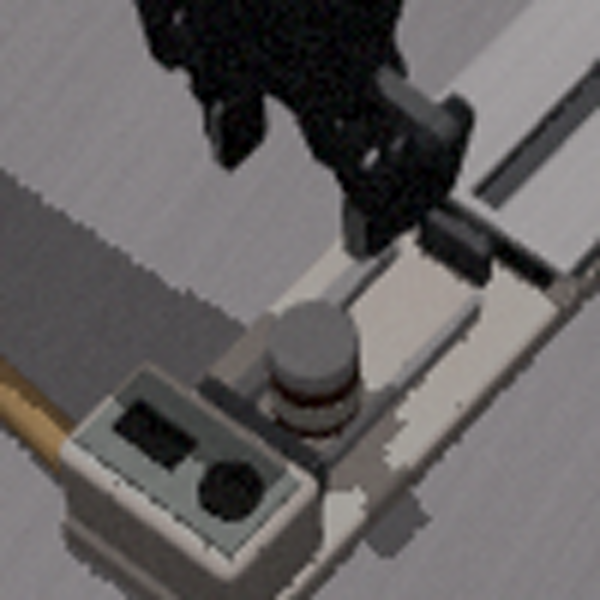

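```bash
python3 -m inch '[[-0.3644,-0.0324,0,0,0,0,0.65],[-0.3644,-0.0324,0,0,0,0,0.65],[-0.3644,-0.0324,0,0,0,0,0.65],[-0.3644,-0.0324,0,0,0,0,0.65],[-0.3644,-0.0324,0,0,0,0,0.65],[-0.3644,-0.0324,0,0,0,0,0.65],[-0.3644,-0.0324,0,0,0,0,0.65],[-0.3644,-0.0324,0,0,0,0,0.65],[-0.3644,-0.0324,0,0,0,0,0.65],[-0.3644,-0.0324,0,0,0,0,0.65],[-0.3644,-0.0324,0.035,0,0,0,0.65],[-0.3644,-0.0324,0.07,0,0,0,0.65],[-0.3644,-0.0324,0.07,0,0,0,0.65],[-0.3644,-0.0324,0.07,0,0,0,0.65]]' >/dev/null; python3 st.py;  python3 go.py .4602 -.3308 .0235 81.8
python3 - <<'E'
from h import *
b=grab('scene','scene14.png')['image']
cv2.imwrite('pics/s14.png',cv2.resize(b[280:390,110:250],None,fx=5,fy=5,interpolation=cv2.INTER_CUBIC))
E
```

```text
t 23.7333 feederxy [-0.0355 -0.4205] z 0.0913 Ffeeder [ 0.41 -0.56] 0.65 gap 0.65 rot [-1.7967e+02 -1.2000e-01  8.1780e+01] T [-0.07 -0.06  0.04]
[-0.0008  0.0036  0.0678] [-9.1e-04 -3.4e-04 -6.0e-05]
23.7333 [ 0.4572 -0.3297  0.0913] [-1.7967e+02 -1.2000e-01  8.1780e+01] [ 0.33 -0.61  0.65] 0.6501706968372492
```

View pics/s14.png

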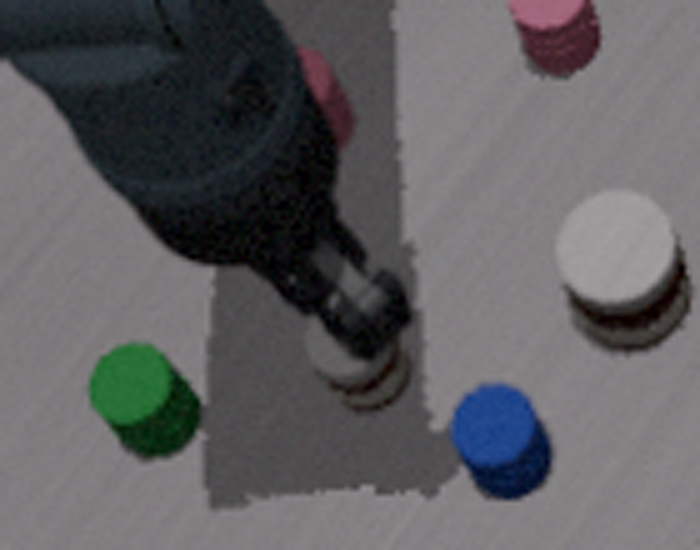

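Aligned over jar B; descend, check, close.

```bash
python3 -m inch '[[0,0.002,0.03,0,0,0,0.65],[0,0.002,0.055,0,0,0,0.65],[0,0.002,0.07,0,0,0,0.65],[0,0.002,0.07,0,0,0,0.65],[0,0.002,0.07,0,0,0,0.65]]' >/dev/null; python3 st.py;  python3 go.py .4602 -.3308 .0235 81.8
python3 - <<'E'
from h import *
b=grab('scene','scene15.png')['image']
cv2.imwrite('pics/s15.png',cv2.resize(b[280:390,110:250],None,fx=5,fy=5,interpolation=cv2.INTER_CUBIC))
E
```

```text
t 24.2 feederxy [-0.0306 -0.422 ] z 0.0246 Ffeeder [ 0.07 -0.16] 1.1 gap 0.648 rot [1.7993e+02 4.0000e-02 8.1800e+01] T [ 0.01 -0.03 -0.01]
[ 0.0008 -0.0018  0.0011] [ 1.8e-04  1.0e-04 -1.0e-05]
24.2 [ 0.4618 -0.3319  0.0246] [1.7993e+02 4.0000e-02 8.1800e+01] [ 0.04 -0.16  1.1 ] 0.6483160963263408
```

View pics/s15.png

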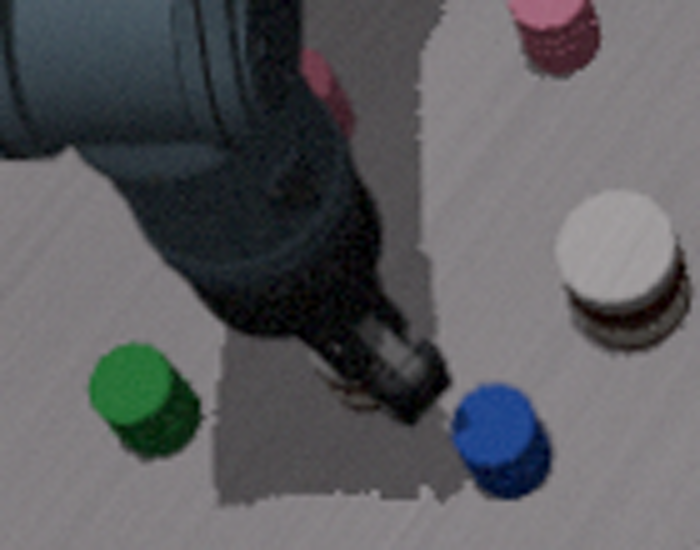

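```bash
python3 -m inch '[[0,0,0.001,0,0,0,0.55],[0,0,0.001,0,0,0,0.48],[0,0,0.001,0,0,0,0.42],[0,0,0.001,0,0,0,0.36],[0,0,0.001,0,0,0,0.33],[0,0,0.001,0,0,0,0.33],[0,0,0.001,0,0,0,0.33]]' 25 >/dev/null; python3 st.py; python3 -m inch '[[0,0,-0.01,0,0,0,0.33],[0,0,-0.03,0,0,0,0.33],[0,0,-0.06,0,0,0,0.33],[0,0,-0.10,0,0,0,0.33],[0,0,-0.138,0,0,0,0.33],[0,0,-0.138,0,0,0,0.33],[0,0,-0.138,0,0,0,0.33]]' > /dev/null; python3 st.py; python3 go.py .5505 .0696 .16 81.8
python3 - <<'E'
from h import *
b=grab('scene','scene16.png')['image']
cv2.imwrite('pics/s16.png',cv2.resize(b[240:390,110:250],None,fx=4,fy=4,interpolation=cv2.INTER_CUBIC))
E
```

```text
t 24.8333 feederxy [-0.0308 -0.422 ] z 0.0235 Ffeeder [-1.67  0.62] 7.63 gap 0.411 rot [1.7992e+02 1.0000e-02 8.1780e+01] T [ 0.27  0.35 -0.03]
t 25.4167 feederxy [-0.0298 -0.4223] z 0.1632 Ffeeder [0.25 0.49] -1.34 gap 0.412 rot [1.7971e+02 9.0000e-02 8.1790e+01] T [ 0.06  0.02 -0.01]
[0.4103 0.0297 0.0028] [ 8.2e-04  2.4e-04 -3.0e-05]
25.4167 [ 0.4625 -0.3322  0.1632] [1.7971e+02 9.0000e-02 8.1790e+01] [ 0.31  0.45 -1.34] 0.41226922663060855
```

View pics/s16.png

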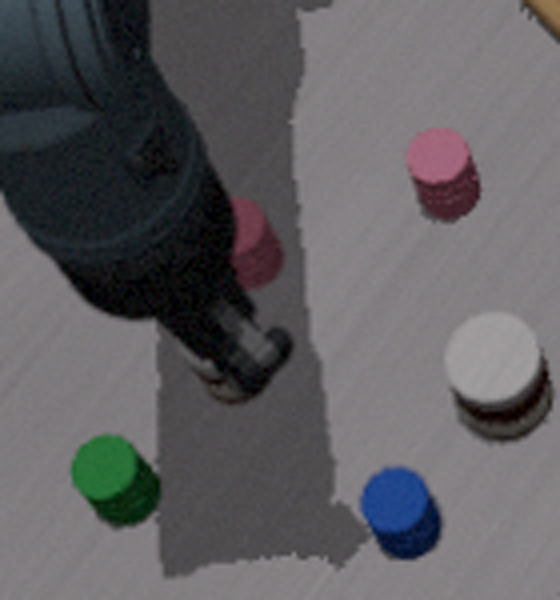

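```bash
python3 -m inch '[[0.41,0.029,0,0,0,0,0.33],[0.41,0.029,0,0,0,0,0.33],[0.41,0.029,0,0,0,0,0.33],[0.41,0.029,0,0,0,0,0.33],[0.41,0.029,0,0,0,0,0.33],[0.41,0.029,0,0,0,0,0.33],[0.41,0.029,0,0,0,0,0.33],[0.41,0.029,0,0,0,0,0.33],[0.41,0.029,0,0,0,0,0.33],[0.41,0.029,0,0,0,0,0.33],[0.41,0.029,0,0,0,0,0.33],[0.41,0.029,0,0,0,0,0.33],[0.41,0.029,0,0,0,0,0.33],[0.41,0.029,0,0,0,0,0.33],[0.41,0.029,0,0,0,0,0.33]]' >/dev/null; python3 st.py; python3 go.py .5505 .0696 .1 81.8
```

```text
t 26.7167 feederxy [-0.0024 -0.0136] z 0.16 Ffeeder [-0.39 -0.49] -1.4 gap 0.409 rot [-1.7996e+02  5.0000e-02  8.1630e+01] T [-0.01 -0.08  0.03]
[0.0017 0.0025 0.06  ] [-0.00012  0.00014 -0.00048]
26.7167 [0.5479 0.0684 0.16  ] [-1.7996e+02  5.0000e-02  8.1630e+01] [-0.46 -0.42 -1.4 ] 0.4092977628385752
```

```bash
python3 -m inch '[[0.0015,0.0018,0.02,0,0,0,0.33],[0.0015,0.0018,0.045,0,0,0,0.33],[0.0015,0.0018,0.07,0,0,0,0.33],[0.0015,0.0018,0.08,0,0,0,0.33],[0.0015,0.0018,0.08,0,0,0,0.33],[0.0015,0.0018,0.08,0,0,0,0.33],[0.0015,0.0018,0.08,0,0,0,0.33]]' >/dev/null; python3 st.py
python3 - <<'E'
from h import *
b=grab('scene','scene17.png')['image']
cv2.imwrite('pics/s17.png',cv2.resize(b[180:280,250:350],None,fx=6,fy=6,interpolation=cv2.INTER_CUBIC))
E
```

```text
t 27.3 feederxy [ 0.0007 -0.0104] z 0.0816 Ffeeder [-0.26  0.81] -0.6 gap 0.41 rot [ 1.7989e+02 -3.0000e-02  8.1740e+01] T [ 0.03 -0.01 -0.03]
```

View pics/s17.png

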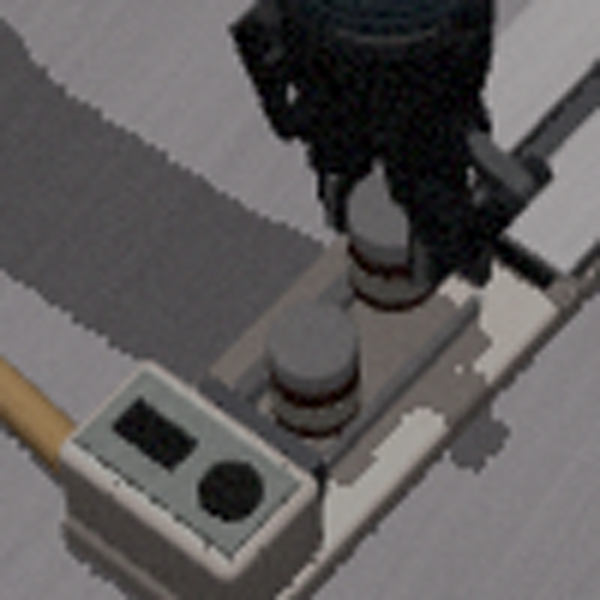

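```bash
python3 -m inch '[[-0.003,-0.001,0.006,0,0,0,0.33],[-0.003,-0.001,0.012,0,0,0,0.33],[-0.003,-0.001,0.018,0,0,0,0.33],[-0.003,-0.001,0.024,0,0,0,0.33],[-0.003,-0.001,0.024,0,0,0,0.33]]' >/dev/null; python3 st.py;  python3 -m inch '[[0,0,0.003,0,0,0,0.33],[0,0,0.006,0,0,0,0.33],[0,0,0.009,0,0,0,0.33],[0,0,0.009,0,0,0,0.33]]' >/dev/null; python3 st.py; python3 -m inch '[[0,0,0.002,0,0,0,0.33],[0,0,0.004,0,0,0,0.33],[0,0,0.004,0,0,0,0.33]]' >/dev/null; python3 st.py
```

```text
t 27.7667 feederxy [-0.0024 -0.0133] z 0.0549 Ffeeder [-0.04  0.18] -0.54 gap 0.411 rot [-1.7988e+02  4.0000e-02  8.1800e+01] T [ 0.   -0.01  0.01]
t 28.1 feederxy [-0.0014 -0.0131] z 0.0468 Ffeeder [ 0.61 -0.24] -1.57 gap 0.405 rot [1.800e+02 1.000e-02 8.179e+01] T [ 0.01 -0.1   0.01]
t 28.35 feederxy [-0.0012 -0.0131] z 0.0435 Ffeeder [-0.74 -0.12] 2.41 gap 0.406 rot [ 1.800e+02 -2.000e-02  8.178e+01] T [0.05 0.1  0.02]
```

```bash
python3 -m inch '[[0,0,0,0,0,0,0.43],[0,0,0,0,0,0,0.47],[0,0,0,0,0,0,0.52],[0,0,0,0,0,0,0.6],[0,0,0,0,0,0,0.65],[0,0,0,0,0,0,0.65]]' >/dev/null; python3 st.py;  python3 -m inch '[[0,0,-0.01,0,0,0,0.65],[0,0,-0.03,0,0,0,0.65],[0,0,-0.06,0,0,0,0.65],[0,0,-0.10,0,0,0,0.65],[0,0,-0.12,0,0,0,0.65],[0,0,-0.12,0,0,0,0.65],[0,0,-0.12,0,0,0,0.65]]' >/dev/null; python3 st.py
python3 - <<'E'
from h import *
b=grab('scene','scene18.png')['image']
cv2.imwrite('pics/s18.png',cv2.resize(b[150:280,250:380],None,fx=4.5,fy=4.5,interpolation=cv2.INTER_CUBIC))
a=-0.1429; R=np.array([[np.cos(a),-np.sin(a)],[np.sin(a),np.cos(a)]])
for q in [(-.0225,.172),(0,.172)]: print(R@np.array(q)+[.5522,.0815])
E
```

```text
t 28.85 feederxy [-0.0014 -0.0131] z 0.0432 Ffeeder [ 0.01 -0.2 ] 0.23 gap 0.647 rot [-180.      0.     81.79] T [-0.03  0.02  0.04]
t 29.4333 feederxy [-0.0006 -0.0128] z 0.1649 Ffeeder [0.25 0.16] -0.43 gap 0.651 rot [ 1.7985e+02 -9.0000e-02  8.1790e+01] T [-0.    0.06  0.01]
[0.55442457 0.25495115]
[0.57669523 0.25174683]
```

View pics/s18.png

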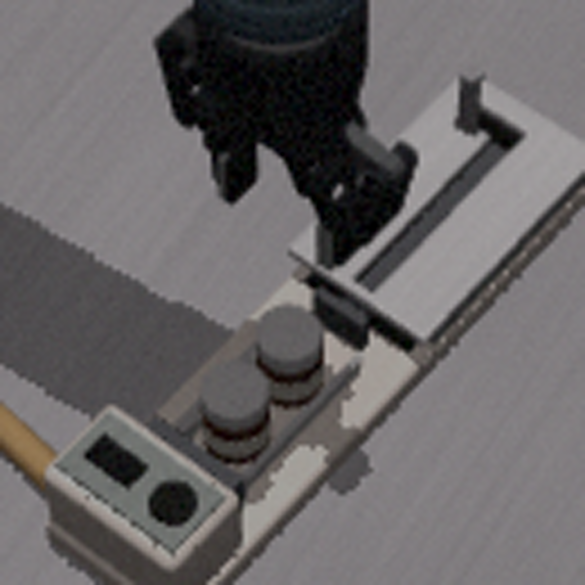

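```bash
python3 go.py .5543 .2545 .18 171.8; python3 -m inch '[[0.184,-0.0145,-0.016,0,0,-0.25,0.5],[0.184,-0.0145,-0.016,0,0,-0.25,0.5],[0.184,-0.0145,-0.016,0,0,-0.25,0.5],[0.184,-0.0145,-0.016,0,0,-0.25,0.5],[0.184,-0.0145,-0.016,0,0,-0.25,0.5],[0.184,-0.0145,-0.016,0,0,-0.25,0.5],[0.184,-0.0145,-0.016,0,0,-0.25,0.5],[0.184,-0.0145,-0.016,0,0,-0.25,0.5],[0.184,-0.0145,-0.016,0,0,-0.25,0.5],[0.184,-0.0145,-0.016,0,0,-0.25,0.5],[0.184,-0.0145,-0.016,0,0,-0.25,0.5],[0.184,-0.0145,-0.016,0,0,-0.25,0.5],[0.184,-0.0145,-0.016,0,0,-0.25,0.5],[0.184,-0.0145,-0.016,0,0,-0.25,0.5],[0.184,-0.0145,-0.016,0,0,-0.25,0.5]]' 20 >/dev/null; python3 st.py; python3 go.py .5543 .2545 .12 171.8
```

```text
[ 0.1845 -0.0209 -0.0164] [ 9.0000e-05 -5.0000e-05 -2.4999e-01]
29.4833 [0.5487 0.0689 0.1635] [ 1.7999e+02 -3.0000e-02  8.1800e+01] [ 0.26  0.48 -0.75] 0.649591252503124
t 30.7333 feederxy [-0.0166  0.1703] z 0.1779 Ffeeder [-0.01  0.09] 0.21 gap 0.503 rot [-1.7993e+02 -1.3000e-01  1.7164e+02] T [-0.01  0.04 -0.03]
[0.0059 0.0013 0.0579] [-0.00019 -0.00036 -0.00044]
30.7333 [0.5601 0.2524 0.1779] [-1.7993e+02 -1.3000e-01  1.7164e+02] [-0.    0.09  0.21] 0.5031255075463724
```

```bash
python3 -m inch '[[0.006,0.0008,0.03,0,0,0,0.5],[0.006,0.0008,0.055,0,0,0,0.5],[0.006,0.0008,0.055,0,0,0,0.5],[0.006,0.0008,0.055,0,0,0,0.5]]' >/dev/null; python3 st.py
python3 go.py .5543 .2545 .059 171.8
python3 - <<'E'
from h import *
b=grab('scene','scene19.png')['image']
cv2.imwrite('pics/s19.png',cv2.resize(b[110:230,290:410],None,fx=5,fy=5,interpolation=cv2.INTER_CUBIC))
E
```

```text
t 31.0667 feederxy [-0.0229  0.1709] z 0.123 Ffeeder [ 0.27 -0.24] 0.16 gap 0.497 rot [-1.7986e+02 -1.6000e-01  1.7171e+02] T [-0.   -0.04 -0.03]
[-0.0005  0.0008  0.064 ] [-0.00038 -0.00046 -0.00025]
31.0667 [0.5539 0.2539 0.123 ] [-1.7986e+02 -1.6000e-01  1.7171e+02] [ 0.23 -0.28  0.16] 0.49659119270904784
```

View pics/s19.png

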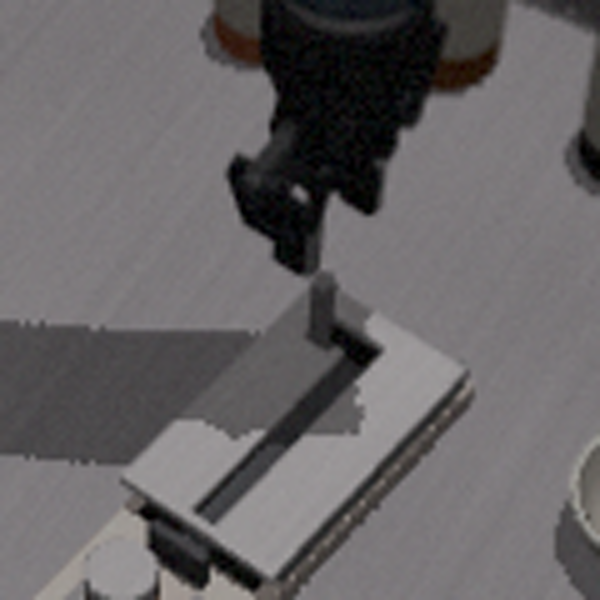

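```bash
python3 -m inch '[[0,0.0004,0.025,0,0,0,0.5],[0,0.0004,0.05,0,0,0,0.5],[0,0.0004,0.064,0,0,0,0.5],[0,0.0004,0.064,0,0,0,0.5],[0,0.0004,0.064,0,0,0,0.5],[0,0.0004,0.064,0,0,0,0.3],[0,0.0004,0.064,0,0,0,0.2],[0,0.0004,0.064,0,0,0,0.15],[0,0.0004,0.064,0,0,0,0.1],[0,0.0004,0.064,0,0,0,0.05],[0,0.0004,0.064,0,0,0,0.05],[0,0.0004,0.064,0,0,0,0.05],[0,0.0004,0.064,0,0,0,0.05]]' 20 >/dev/null; python3 st.py
```

```text
t 32.2 feederxy [-0.0208  0.1713] z 0.0615 Ffeeder [-0.91 -4.06] 7.09 gap 0.132 rot [-1.7998e+02  8.0000e-02  1.7174e+02] T [-0.75  0.28  0.07]
```

```bash
python3 -m inch '[[0,0.001,0,0,0,0,0.05],[0,0.002,0,0,0,0,0.05],[0,0.003,0,0,0,0,0.05],[0,0.004,0,0,0,0,0.05],[0,0.005,0,0,0,0,0.05],[0,0.006,0,0,0,0,0.05],[0,0.007,0,0,0,0,0.05],[0,0.008,0,0,0,0,0.05],[0,0.008,0,0,0,0,0.05]]' >/dev/null; python3 st.py; for i in 1 2; do python3 -m inch '[[0,0.0007,0,0,0,0,0.05],[0,0.0014,0,0,0,0,0.05],[0,0.0014,0,0,0,0,0.05]]' >/dev/null; python3 st.py; done
```

```text
t 32.95 feederxy [-0.0205  0.1774] z 0.0615 Ffeeder [-1.45 -7.46] 8.16 gap 0.133 rot [-1.7984e+02  6.0000e-02  1.7168e+02] T [-1.5   0.41  0.04]
t 33.2 feederxy [-0.0205  0.1787] z 0.0615 Ffeeder [-0.64 -7.82] 9.49 gap 0.132 rot [-1.7983e+02  5.0000e-02  1.7167e+02] T [-1.59  0.42  0.07]
t 33.45 feederxy [-0.0205  0.1801] z 0.0615 Ffeeder [-0.33 -7.63] 8.65 gap 0.136 rot [-1.7983e+02  6.0000e-02  1.7167e+02] T [-1.57  0.34  0.03]
```

```bash
for i in 1 2; do python3 -m inch '[[0,0.0005,0,0,0,0,0.05],[0,0.001,0,0,0,0,0.05],[0,0.001,0,0,0,0,0.05]]' >/dev/null; python3 st.py; done
```

```text
t 33.7 feederxy [-0.0205  0.1806] z 0.0614 Ffeeder [-0.22 -8.55] 9.44 gap 0.131 rot [-1.7980e+02  4.0000e-02  1.7166e+02] T [-1.74  0.45  0.09]
t 33.95 feederxy [-0.0205  0.1807] z 0.0614 Ffeeder [ -1.64 -10.52] 11.58 gap 0.126 rot [-1.7973e+02  2.0000e-02  1.7163e+02] T [-2.07  0.53  0.04]
```

```bash
python3 -m inch '[[-0.001,0,0,0,0,0,0.05],[-0.002,0,0,0,0,0,0.05],[-0.003,0,0,0,0,0,0.05],[-0.004,0,0,0,0,0,0.05],[-0.005,0,0,0,0,0,0.05],[-0.006,0,0,0,0,0,0.05],[-0.007,0,0,0,0,0,0.05],[-0.008,0,0,0,0,0,0.05],[-0.009,0,0,0,0,0,0.05],[-0.01,0,0,0,0,0,0.05]]' >/dev/null; python3 st.py;  python3 -m inch '[[-0.001,0,0,0,0,0,0.05],[-0.002,0,0,0,0,0,0.05],[-0.003,0,0,0,0,0,0.05],[-0.004,0,0,0,0,0,0.05],[-0.005,0,0,0,0,0,0.05],[-0.006,0,0,0,0,0,0.05],[-0.007,0,0,0,0,0,0.05],[-0.007,0,0,0,0,0,0.05]]' >/dev/null; python3 st.py
```

```text
t 34.7833 feederxy [-0.011   0.1807] z 0.0614 Ffeeder [ -2.91 -10.07] 12.08 gap 0.131 rot [-1.7972e+02 -3.0000e-02  1.7164e+02] T [-2.08  0.84  0.03]
t 35.45 feederxy [-0.0036  0.1807] z 0.0614 Ffeeder [-2.5 -9.5] 10.35 gap 0.131 rot [-1.7973e+02  1.0000e-02  1.7164e+02] T [-2.06  0.66  0.06]
```

Another few mm in small steps, feeling the far slot wall.

```bash
for i in 1 2 3 4; do python3 -m inch '[[-0.0006,0,0,0,0,0,0.05],[-0.0012,0,0,0,0,0,0.05],[-0.0012,0,0,0,0,0,0.05]]' >/dev/null; python3 st.py; done
```

```text
t 35.7 feederxy [-0.0025  0.1808] z 0.0614 Ffeeder [ -2.09 -10.35] 10.6 gap 0.129 rot [-179.73   -0.    171.64] T [-2.04  0.7   0.07]
t 35.95 feederxy [-0.0013  0.1808] z 0.0614 Ffeeder [-1.17 -9.77] 11.29 gap 0.132 rot [-179.73    0.    171.64] T [-2.05  0.75  0.05]
t 36.2 feederxy [-1.000e-04  1.807e-01] z 0.0614 Ffeeder [-1.34 -9.71] 9.22 gap 0.134 rot [-179.73   -0.    171.64] T [-2.03  0.69  0.01]
t 36.45 feederxy [0.0011 0.1807] z 0.0614 Ffeeder [ -1.14 -10.15] 10.85 gap 0.131 rot [-179.73    0.    171.64] T [-2.03  0.71  0.03]
```

```bash
for i in 1 2 3; do python3 -m inch '[[-0.0005,0,0,0,0,0,0.05],[-0.001,0,0,0,0,0,0.05],[-0.001,0,0,0,0,0,0.05]]' >/dev/null; python3 st.py; done
python3 - <<'E'
from h import *
b=grab('scene','scene20.png')['image']
cv2.imwrite('pics/s20.png',cv2.resize(b[110:230,290:410],None,fx=5,fy=5,interpolation=cv2.INTER_CUBIC))
E
```

```text
t 36.7 feederxy [0.0021 0.1807] z 0.0614 Ffeeder [ -2.27 -10.32] 10.68 gap 0.129 rot [-179.73    0.    171.64] T [-2.02  0.68  0.08]
t 36.95 feederxy [0.0031 0.1808] z 0.0614 Ffeeder [ -1.42 -10.24] 10.53 gap 0.128 rot [-179.73    0.    171.64] T [-2.01  0.72  0.06]
t 37.2 feederxy [0.004  0.1808] z 0.0614 Ffeeder [-2.89 -9.73] 10.66 gap 0.13 rot [-1.7973e+02 -1.0000e-02  1.7164e+02] T [-1.99  0.78  0.02]
```

View pics/s20.png

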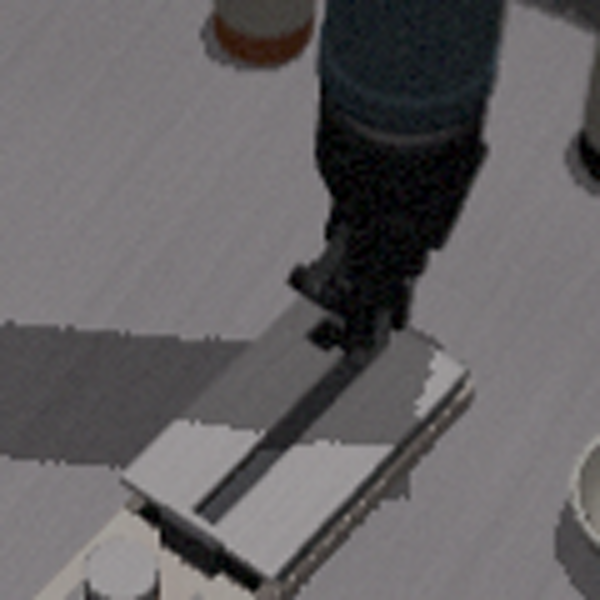

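```bash
python3 -m inch '[[0,-0.001,0,0,0,0,0.05],[0,-0.002,0,0,0,0,0.05],[0,-0.003,0,0,0,0,0.05],[0,-0.004,0,0,0,0,0.05],[0,-0.004,0,0,0,0,0.05]]' >/dev/null; python3 st.py; python3 -m inch '[[0,-0.001,0,0,0,0,0.05],[0,-0.002,0,0,0,0,0.05],[0,-0.003,0,0,0,0,0.05],[0,-0.004,0,0,0,0,0.05],[0,-0.004,0,0,0,0,0.05]]' >/dev/null; python3 st.py
```

```text
t 37.6667 feederxy [0.004  0.1782] z 0.0615 Ffeeder [-1.76 -7.72] 8.14 gap 0.129 rot [-1.7985e+02  3.0000e-02  1.7168e+02] T [-1.43  0.52  0.07]
t 38.0833 feederxy [0.004  0.1742] z 0.0615 Ffeeder [-2.37 -6.42] 8.12 gap 0.132 rot [-1.7985e+02  4.0000e-02  1.7168e+02] T [-1.47  0.49  0.02]
```

```bash
python3 -m inch '[[0.0003,-0.0015,0,0,0,0,0.05],[0.0006,-0.003,0,0,0,0,0.05],[0.0009,-0.005,0,0,0,0,0.05],[0.001,-0.007,0,0,0,0,0.05],[0.001,-0.009,0,0,0,0,0.05],[0.001,-0.011,0,0,0,0,0.05],[0.001,-0.013,0,0,0,0,0.05],[0.001,-0.015,0,0,0,0,0.05],[0.001,-0.017,0,0,0,0,0.05],[0.001,-0.019,0,0,0,0,0.05],[0.001,-0.020,0,0,0,0,0.05],[0.001,-0.020,0,0,0,0,0.05]]' >/dev/null; python3 st.py
python3 - <<'E'
from h import *
b=grab('scene','scene21.png')['image']
cv2.imwrite('pics/s21.png',cv2.resize(b[150:280,250:380],None,fx=4.5,fy=4.5,interpolation=cv2.INTER_CUBIC))
E
```

```text
t 39.0833 feederxy [0.0037 0.154 ] z 0.0615 Ffeeder [ 0.56 -7.35] 6.56 gap 0.128 rot [-1.7986e+02  1.2000e-01  1.7166e+02] T [-1.48  0.13 -0.04]
```

View pics/s21.png

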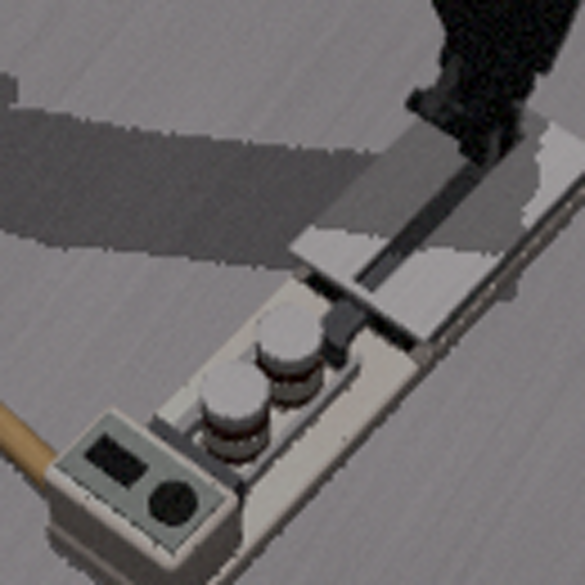

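Follower is nearing the rear jar. Ease on at 1 mm per row.

```bash
python3 -m inch '[[0,-0.001,0,0,0,0,0.05],[0,-0.002,0,0,0,0,0.05],[0,-0.003,0,0,0,0,0.05],[0,-0.004,0,0,0,0,0.05],[0,-0.005,0,0,0,0,0.05],[0,-0.006,0,0,0,0,0.05],[0,-0.007,0,0,0,0,0.05],[0,-0.008,0,0,0,0,0.05],[0,-0.009,0,0,0,0,0.05],[0,-0.010,0,0,0,0,0.05],[0,-0.011,0,0,0,0,0.05],[0,-0.012,0,0,0,0,0.05],[0,-0.012,0,0,0,0,0.05]]' >/dev/null; python3 st.py
python3 - <<'E'
from h import *
b=grab('scene','scene22.png')['image']
cv2.imwrite('pics/s22.png',cv2.resize(b[180:280,250:350],None,fx=6,fy=6,interpolation=cv2.INTER_CUBIC))
E
```

```text
t 40.2167 feederxy [0.0037 0.1426] z 0.0615 Ffeeder [ 1.1  -5.98] 5.2 gap 0.134 rot [-1.7990e+02  1.3000e-01  1.7168e+02] T [-1.28  0.06  0.04]
```

View pics/s22.png

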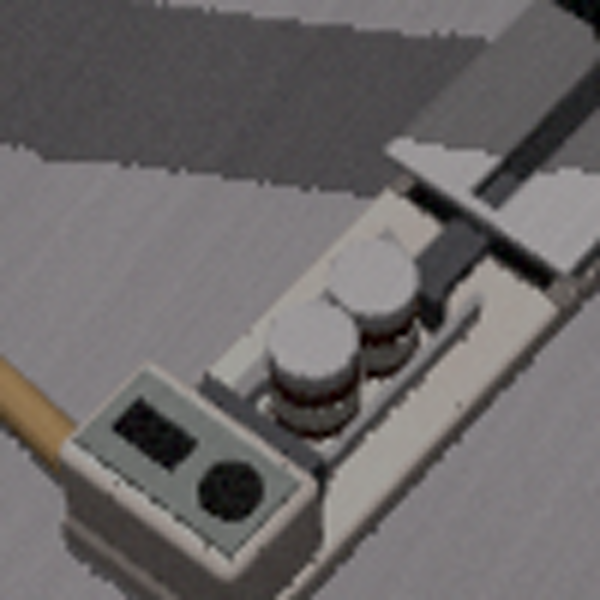

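```bash
python3 -m inch '[[0,-0.001,0,0,0,0,0.05],[0,-0.002,0,0,0,0,0.05],[0,-0.003,0,0,0,0,0.05],[0,-0.004,0,0,0,0,0.05],[0,-0.005,0,0,0,0,0.05],[0,-0.006,0,0,0,0,0.05],[0,-0.007,0,0,0,0,0.05],[0,-0.007,0,0,0,0,0.05]]' >/dev/null; python3 st.py
for i in 1 2 3 ; do python3 -m inch '[[0,-0.0007,0,0,0,0,0.05],[0,-0.0014,0,0,0,0,0.05],[0,-0.0014,0,0,0,0,0.05]]' >/dev/null; python3 st.py; done
```

```text
t 40.9333 feederxy [0.0036 0.1361] z 0.0616 Ffeeder [ 0.88 -4.56] 6.03 gap 0.13 rot [-1.7993e+02  1.3000e-01  1.7169e+02] T [-1.12 -0.05  0.07]
t 41.1833 feederxy [0.0036 0.1348] z 0.0616 Ffeeder [-0.06 -4.86] 6.25 gap 0.129 rot [-1.7994e+02  1.3000e-01  1.7170e+02] T [-1.04  0.02  0.04]
t 41.4333 feederxy [0.0036 0.1334] z 0.0616 Ffeeder [ 0.34 -5.44] 5.22 gap 0.133 rot [-1.7994e+02  1.4000e-01  1.7170e+02] T [-1.07  0.01  0.04]
t 41.6833 feederxy [0.0036 0.1321] z 0.0616 Ffeeder [ 0.84 -5.3 ] 5.64 gap 0.134 rot [-1.7995e+02  1.4000e-01  1.7170e+02] T [-0.98  0.    0.07]
```

```bash
for i in 1 2 3 ; do python3 -m inch '[[0,-0.0006,0,0,0,0,0.05],[0,-0.0012,0,0,0,0,0.05],[0,-0.0012,0,0,0,0,0.05]]' >/dev/null; python3 st.py; done
python3 - <<'E'
from h import *
b=grab('scene','scene23.png')['image']
cv2.imwrite('pics/s23.png',cv2.resize(b[180:280,250:350],None,fx=6,fy=6,interpolation=cv2.INTER_CUBIC))
E
```

```text
t 41.9333 feederxy [0.0036 0.131 ] z 0.0616 Ffeeder [ 0.83 -4.38] 4.94 gap 0.131 rot [-1.7995e+02  1.4000e-01  1.7171e+02] T [-0.99 -0.    0.06]
t 42.1833 feederxy [0.0034 0.1309] z 0.0616 Ffeeder [ 0.28 -3.27] 5.78 gap 0.129 rot [1.7997e+02 1.5000e-01 1.7174e+02] T [-0.64 -0.    0.  ]
t 42.4333 feederxy [0.0033 0.1308] z 0.0616 Ffeeder [ 0.88 -0.28] 5.03 gap 0.133 rot [1.7990e+02 1.6000e-01 1.7178e+02] T [-0.28 -0.09 -0.01]
```

View pics/s23.png

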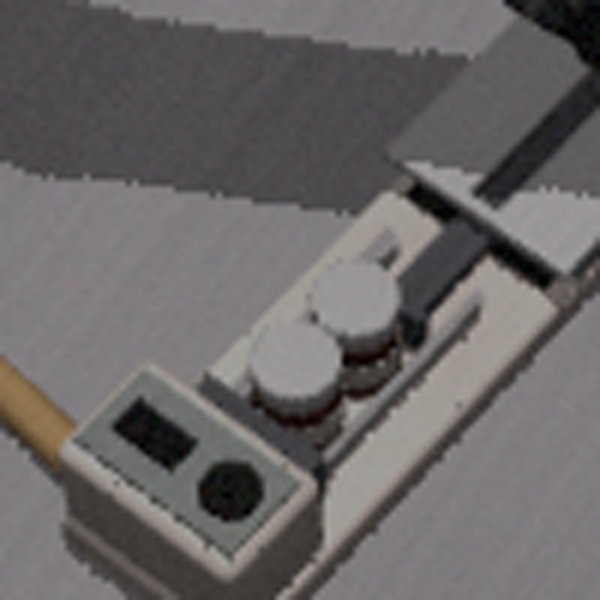

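```bash
python3 -m inch '[[0,0,0,0,0,0,0.12],[0,0,0,0,0,0,0.18],[0,0,0,0,0,0,0.25],[0,0,0,0,0,0,0.35],[0,0,0,0,0,0,0.45],[0,0,0,0,0,0,0.5],[0,0,0,0,0,0,0.5]]' >/dev/null; python3 st.py; python3 -m inch '[[0,0,-0.02,0,0,0,0.5],[0,0,-0.05,0,0,0,0.5],[0,0,-0.09,0,0,0,0.5],[0,0,-0.13,0,0,0,0.5],[0.05,0.03,-0.15,0,0,0,0.5],[0.08,0.06,-0.15,0,0,0,0.5],[0.1,0.09,-0.15,0,0,0,0.5],[0.12,0.12,-0.15,0,0,0,0.5],[0.15,0.15,-0.15,0,0,0,0.5],[0.15,0.15,-0.15,0,0,0,0.5]]' >/dev/null; python3 st.py
python3 - <<'E'
from h import *
b=grab('scene','scene24.png')['image']; a=grab('top','top24.png')['image']
cv2.imwrite('pics/s24.png',cv2.resize(b[170:280,250:370],None,fx=5.4,fy=5.4,interpolation=cv2.INTER_CUBIC))
cv2.imwrite('pics/t24.png',cv2.resize(a[195:275,215:375],None,fx=5,fy=5,interpolation=cv2.INTER_CUBIC))
E
```

```text
t 43.0667 feederxy [0.0018 0.1301] z 0.0601 Ffeeder [-0.26 -0.54] 0.24 gap 0.498 rot [-1.7999e+02 -2.0000e-02  1.7179e+02] T [ 0.04 -0.02  0.04]
t 43.9 feederxy [-0.1551  0.287 ] z 0.2103 Ffeeder [-0.46  0.99] -0.41 gap 0.499 rot [179.78  -0.2  172.37] T [ 0.07  0.04 -0.03]
```

View pics/s24.png

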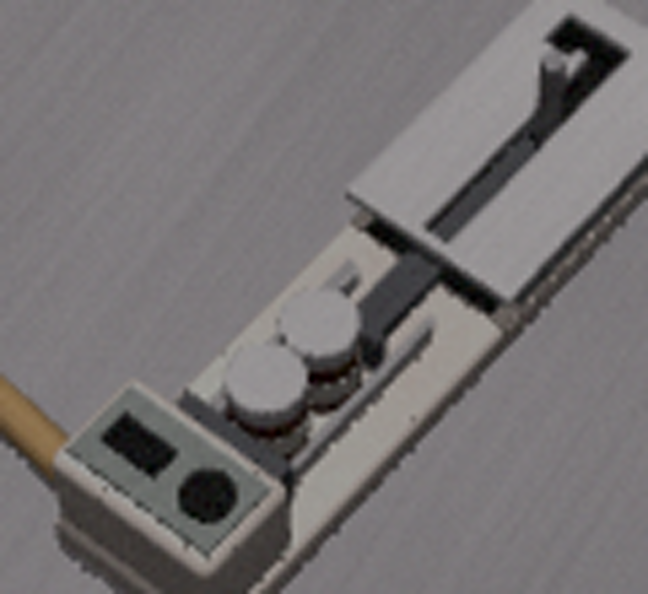

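View pics/t24.png

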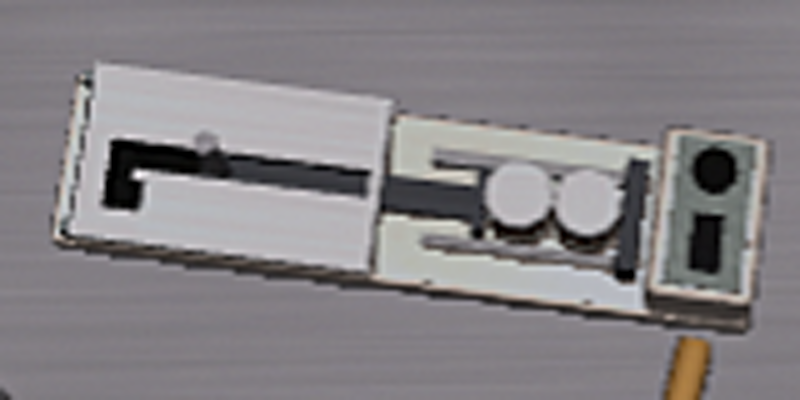

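View pics/scene24.png

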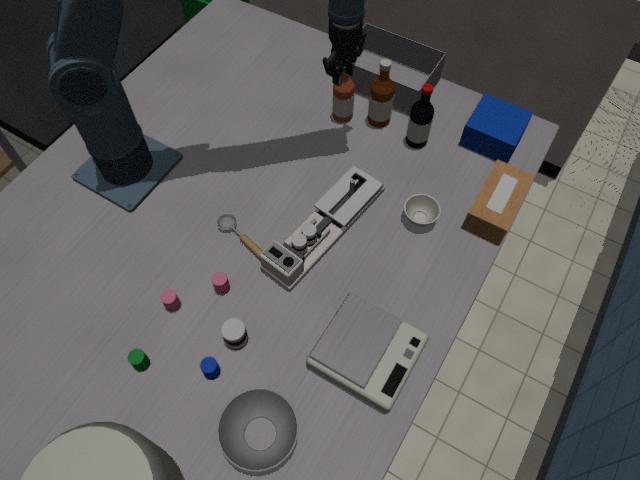

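```bash
python3 -m inch '[[0,-0.02,-0.03,0,0,0,0.5],[0,-0.05,-0.05,0,0,0,0.5],[0,-0.05,-0.05,0,0,0,0.5],[0,-0.05,-0.05,0,0,0,0.5],[0,-0.05,-0.05,0,0,0,0.5],[0,-0.05,-0.05,0,0,0,0.5],[0,-0.05,-0.05,0,0,0,0.5]]' >/dev/null; python3 st.py
python3 - <<'E'
from h import *
T=load('top');S=load('scene')
a=-0.1429; R=np.array([[np.cos(a),-np.sin(a)],[np.sin(a),np.cos(a)]])
def fx(p): return (R.T@(p[:2]-[.5522,.0815])).round(4)
def full(c,s,o): return [(c[0]+.5)/s-.5+o[0],(c[1]+.5)/s-.5+o[1]]
for c,z in [((589,203),.07),((520,194),.07),((206,142),.09)]: print('T',fx(pix2w(T,full(c,5,(215,195)),z)[0]))
for c,z in [((265,385),.07),((318,327),.07),((554,62),.09)]: print('S',fx(pix2w(S,full(c,5.4,(250,170)),z)[0]))
E
```

```text
t 44.5833 feederxy [-0.1483  0.2302] z 0.2593 Ffeeder [-1.03  0.16] 0.03 gap 0.502 rot [-1.7994e+02 -6.0000e-02  1.7182e+02] T [-0.    0.02  0.03]
T [-0.0019 -0.067 ]
T [-0.0018 -0.0311]
T [-1.000e-04  1.311e-01]
S [ 0.0025 -0.0729]
S [ 0.0013 -0.0364]
S [0.0015 0.128 ]
```

```bash
python3 -c "
from bench import bot; print(bot.sign_off())"
```

```text
the job is handed in; nothing more can be done
None
```

Both small jars are loaded in the feed track with the follower pressing them against the front stop, and I handed the job in at about 45 s. No verdict was reported.

**What I did**
- I pulled the post back until I felt the rear stop, at about feeder y +181 mm.
- I moved it into the side notch, let it seat 9 mm forward and let go.
- I stood both jars in the track, then freed the post and eased the follower forward until the jars took the spring load, and let go.
- The wrist force along the slot stayed at about 12 N or less in every reading I took.

**Last checks**
- **Jars:** the top camera puts them at feeder y -67 and -31 mm, 2 mm off the middle line, and they look upright in both pictures.
- **Follower:** the post is in the straight slot at y +131 mm, so the travel is about 69 mm, inside the 66 to 73.5 mm limit.
- **Robot and table:** the gripper was clear of everything, and nothing else on the table looked moved by eye. I did not measure the other things' positions.

**Disagreement:** the two cameras differ by about 4 to 7 mm. The scene camera puts the jars at y -73 and -36 mm, which is farther forward than the front stop allows. I trusted the top camera and the felt positions instead.

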